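Hook the flux shelf onto the slotted rack and stand the bottle on it

ROBOT

A 6-joint arm with a two-finger parallel gripper is mounted at the origin on a cart in front of the work surface, level with it; the furniture and walls round the work are solid. World frame = base frame: x ahead of the robot, y to its left, z up, the work surface at z = 0. Lengths are in m, angles in rad, forces in N, time in s.
With the tool pointing down it reaches from about 0.25 to 0.775 m from the base axis. Payload 4 kg.
Tool frame: the origin (TCP) lies between the finger pads; the fingertips stand 19 mm ahead of it and the grasp point (between the pads) is the TCP; x points along the fingers, y is the direction in which the jaws open and shut, and the axes are right-handed (so a half turn about x gives the same grasp; the last joint's range is limited). The gripper opens to 94 mm and grips with 3 to 60 N. Pads are 16 mm wide; open, the fingers measure 119 mm over their backs; the gripper's body (75 mm by 177 mm) begins 78 mm behind the grasp point.
Start: joints at [-1.363, 0.087, 1.371, -0, 1.684, -0.103], TCP at [0.168, -0.524, 0.225] pointing down, gripper open.
Joint ranges: [-3.1, 3.1], [-0.76, 2.03], [0.27, 2.55], [-1.08, 4.22], [0.17, 2.65], [-2.57, 2.57]. Speed limits (rad/s): [2.79, 2.79, 3.14, 3.14, 3.14, 3.14].

INTERFACE

Orientations are given as a rotation vector (axis times angle).
In Python, from workcell import env gives the robot as it stands.
- The arm moves only by the tool apply_moves, never from a script. Its argument "motion" is a list of rows, each a list of 3 entries, a list of its own where there are three numbers: the turn, a rotation vector about the tool's x, y, z in rad, then the shift along the tool's x, y, z in m, then the closure, from -1 (fully open) to 1 (shut), so that 0 is half open. In form: [[[wx, wy, wz], [tx, ty, tz], jaw], ...]. A call has 1 to 12 rows; each row is the pose to reach, as a shift and turn from the pose commanded when the call began, along the tool's axes at that moment; what a row does not reach only later rows make up. A row lasts 1/10 s, in which the tool goes at most 50 mm and 8.59 degrees, less where a joint would pass 70% of its speed; a pose out of reach is approached as far as the arm can. A call with a gripper value outside its range is refused whole. The fingers move at their own pace and stop on an object; "newtons" is the grip in N (left out, the last holds). Time passes only in rows, so rows that repeat a pose let the fingers close. It gives the time, the measured TCP pose, the force and the opening at its end, in the units of the state.
- env.read_state(): the state, without advancing time (a new reading comes with each control period).
- env.camera(name): name is "scene" or "top" or "wrist"; returns (picture, depth): 480x640x3 uint8, red, green, blue; 480x640 float32, m along the optical axis (not along the pixel's ray), 0 where there is no reading.
- env.get_calibration(name): a dict with "fx", "fy", "cx", "cy" (pixels), "R" (3x3) and "t" (3): a world point X has camera coordinates R X + t. Camera axes: x right, y down, z forward; pixel columns grow to the right and rows downward; lengths in m; the calibration is good to about 2 mm. A picture is of the moment at which its call begins: read the wrist's pose just before it. get_calibration takes no time and is no camera call; for the wrist camera it gives the pose at the moment of the call.
- env.finish_job(): hands the job in, once; it reports no verdict.
The state is a dict: "time": time; "q": joint angles; "qd": joint speeds; "joint_efforts": joint torques, N m; "eef_pos": TCP position; "eef_rot": TCP orientation; "contact_force": force on the tool from outside, world axes, zero at the start; "torque": the same for the moment, N m; "width": finger opening in m.
Only numpy, scipy, OpenCV 4.12 (cv2) and the standard library are available. Lean on these libraries where they do the work, as an engineer would, in place of code of your own. Each camera call takes 0.05 s, during which the arm holds its last target.

TASK

Put up the small blue shelf on the slotted rack: hook its two steel claws into the top pair of slots, gently press it straight down until it is fully home and the orange spring catch has snapped out over its lug, without forcing it. Then stand the flux bottle upright on the shelf and let go; keep the bottle upright throughout and leave the other things where they are.

Things in the scene. Friction and masses are not known exactly. Their poses are not given: they have to be found in the camera images.
- riser: Fixed wooden bench riser with steel legs behind the screen, 235 x 612 mm; the rack, the shelf and the bottle stand on its flat top, 160 mm above the bench (z = 0.160). Origin on the bench under its centre.
- rack: Low rack, screwed to the riser: two light-grey slotted U-section uprights (each 22 mm wide, centres 48 mm apart, at y = +24 and -24 mm) on a dark foot plate 84 x 124 x 8 mm; 140 mm tall. Origin at the foot's underside midway between the uprights, in the plane of their slotted front faces; x points into the rack (the shelf hangs on the -x side), z up. Each has three slots; the catch sits in the 26 mm gap between them.
- slots_mid (a point): Point on the rack midway between its top pair of slots, in the plane of the front faces, level with the slots' lower edges (108 mm above the riser); axes as the rack's. The slots, at y = +24 and -24 mm, are 7 mm wide and 23 mm high (up from this point), through a web 3 mm thick, hollow behind. The shelf is home when its claws_mid is at this point (it may hang up to 2 mm out, to -x).
- catch (a joint): Orange spring catch, m: 0 = sprung out, up to 0.008 pushed back into the rack. Its nose, sloping on top, square below, sticks out between the uprights 76 to 84 mm above the riser. Over the last 6 mm down the shelf's lug pushes it back some 2 to 4 mm; the push needed grows to some 12 to 17 N, then, 1 to 2 mm above home, falls off as the catch snaps out over the lug: the shelf is now locked.
- shelf_mid (a point): Grip point of the loose blue sheet-metal shelf (0.15-0.23 kg), a tray with a high back plate, 95 mm deep (x), 62 mm wide (y), standing flat: mid-width, 22 mm above its underside, 45 mm ahead of the back plate's rear face; x to the back plate, z up. Grip across the side walls, 34 mm high from x = -30 to +16 mm, 66 mm at the back. Front lip 12 mm high at x = -50 mm; floor, walls 3 mm thick; back 74 mm high.
- claws_mid (a point): Point on the shelf: rear face of the back plate, midway between its two steel claws, level with their undersides (58 mm above the shelf's underside, 45 mm behind shelf_mid); x out of the back. Claws, 5 mm wide at y = +24 and -24 mm, 6 mm high, reach 9.5 mm behind; teeth at their ends hang 13 mm below this point, 4.6 mm clear of the back plate: they enter a slot with this point 13 to 17 mm above its lower edge.
- shelf_lug (a point): Middle of the top edge of the steel lug on the rear face of the shelf's back plate, 25 mm above the shelf's underside, 33 mm below claws_mid: a wedge 14 mm wide (y), square on top where it reaches 6 mm behind the rear face, sloping away below. Home, it lies 75 mm above the riser, just under the catch's nose. The claws bend if the shelf is forced on the rack with more than some 25 N.
- bottle_mid (a point): The loose flux bottle: small white dropper bottle with a red pointed cap, 55 g. Round body 32 mm in diameter and 52 mm high, the cap above it to 86 mm. This point is on its axis, 26 mm above its underside; z up.
- multimeter: bystander: yellow and black hand multimeter 142 x 68 x 40 mm, lying; origin under its centre
- solder_spool: bystander: spool of solder, 49 mm across, 38 mm high, standing; origin under its centre
- spare_fuse_tin: bystander: round blue and white tin, 51 mm across, 22 mm high; origin under its centre
- side_cutters: bystander: red-handled side cutters 113 x 45 x 12 mm, lying; origin under its centre
- marker_blue: bystander: grey and blue felt marker 129 x 15 x 15 mm, lying; origin under its centre
- hex_key_set: bystander: black folding hex key set 85 x 30 x 20 mm, lying; origin under its centre

How it is judged:
On the way, in this order (a step that is already met when the one before it is completed fails the run):
1. both claws are through the top slots, the back plate close to the uprights, still above the catch (x of claws_mid in the frame of slots_mid between -0.004 and 0.0025 m and y of claws_mid in the frame of slots_mid between -0.004 and 0.004 m and z of claws_mid in the frame of slots_mid between 0.004 and 0.02 m), for 0.1 s.
2. the shelf is pressed fully home and the catch has snapped out over its lug (x of claws_mid in the frame of slots_mid between -0.004 and 0.0025 m and y of claws_mid in the frame of slots_mid between -0.003 and 0.003 m and z of claws_mid in the frame of slots_mid between -0.0025 and 0.0025 m and value of joint catch below 0.0015 m and angle between the z axis of claws_mid and the z axis of slots_mid, either way round below 0.07 rad and angle between the x axis of claws_mid and the x axis of slots_mid, either way round below 0.07 rad), for 0.2 s.
At the end, for the whole second after the job is handed in: The shelf hangs fully home in the top slots (height within 2.5 mm, sideways 3 mm, up to 4 mm out, level within 0.07 rad), the catch is out over its lug (under 1.5 mm pushed back), and the flux bottle stands upright (within 0.12 rad) on the shelf between its walls, all released and at rest (all of step 2 and x of bottle_mid in the frame of shelf_mid between -0.036 and 0.032 m and y of bottle_mid in the frame of shelf_mid between -0.02 and 0.02 m and z of bottle_mid in the frame of shelf_mid between 0.003 and 0.012 m and angle between bottle_mid's own z axis and vertical below 0.12 rad and linear speed of each of flux_bottle, shelf below 0.02 m/s); the robot touches nothing.
It fails at once if the shelf is forced against the rack with more than 40 N (contact force between shelf and rack above 40 N).
It fails at once if the flux bottle is tipped by more than 0.6 rad (angle between bottle_mid's own z axis and vertical above 0.6 rad).
It fails at once if a bystander is moved by more than 25 mm (distance of any of multimeter, solder_spool, spare_fuse_tin, side_cutters, marker_blue, hex_key_set from where it was at the start of the episode above 0.025 m).
It also fails if it takes over 72 s, if anything falls off the work surface, if the arm or the gripper's body presses on something with over 40 N, if the wrist force passes 120 N, or if a joint passes its speed limit or range.

## Working session

There is one attempt and no reset: what is moved stays moved. The work goes in short steps, Python scripts to look and compute and a tool call to move; the robot and the scene stay as the last step left them, time stands still between calls to the robot, and variables do not carry over. Pictures are saved under pics/ and viewed, and the job is handed in when it is done.

Besides the shell and the picture viewer there is one more tool, called after "Call:" by a JSON object that holds its "method" and its "body", one argument or row to a line. apply_moves: Moves the arm, as the interface text tells. Its arguments: {"type":"object","properties":{"motion":{"type":"array","items":{"type":"array"}},"newtons":{"type":"number"}},"required":["motion"]}

```bash
ls; mkdir -p pics; cat > h.py <<'E'
import numpy as np,cv2
from scipy.spatial.transform import Rotation as Ro
from workcell import env
def snap(n,f):
    c=env.get_calibration(n); p,d=env.camera(n)
    cv2.imwrite('pics/'+f+'.png',p[:,:,::-1]); np.savez('pics/'+f+'.npz',d=d,p=p,**{k:np.array(c[k]) for k in c})
def load(f): return np.load('pics/'+f+'.npz')
def pt(z,u,v,d=None):
    d=z['d'][v,u] if d is None else d
    X=np.array([(u-z['cx'])/z['fx']*d,(v-z['cy'])/z['fy']*d,d]); return z['R'].T@(X-z['t'])
def proj(z,X):
    c=z['R']@np.array(X)+z['t']; return c[0]/c[2]*z['fx']+z['cx'],c[1]/c[2]*z['fy']+z['cy']
E
python3 - <<'E'
from h import *
s=env.read_state(); print(s)
for n in('scene','top','wrist'): snap(n,n+'0'); c=env.get_calibration(n); print(n,c)
E
```

```text
pics
{'time': 0.0, 'q': array([-1.36306128e+00,  8.79187343e-02,  1.37224111e+00, -1.12057974e-05,
        1.68361688e+00, -1.03077815e-01]), 'qd': array([-0.001431  ,  0.00016229, -0.00205495, -0.00010972,  0.00054721,
        0.00054132]), 'joint_efforts': array([-1.92881147e-03, -3.40193009e+01, -3.02424932e+01,  7.16660754e-02,
        3.31818347e-02, -1.68710276e-04]), 'eef_pos': array([ 0.16810495, -0.52313952,  0.22333064]), 'eef_rot': array([ 2.05456932,  0.32417536, -2.05483003]), 'contact_force': array([-0.79870523, -0.09867208, -0.28857066]), 'torque': array([ 0.06849624,  0.03267078, -0.04809015]), 'width': 0.09383517033720938}
scene {'fx': 613.1017685009473, 'fy': 613.1017685009473, 'cx': 330.6592043555246, 'cy': 244.78938080802405, 'R': array([[-0.97780482,  0.20912766, -0.01278124],
       [ 0.1781748 ,  0.79788471, -0.57587649],
       [-0.11023375, -0.5653721 , -0.81743679]]), 't': array([0.60845019, 0.08260215, 1.38482733])}
top {'fx': 474.66318309005, 'fy': 474.66318309005, 'cx': 311.80372339303153, 'cy': 239.15940389351522, 'R': array([[-0.00610475, -0.9999388 , -0.00922697],
       [-0.99211664,  0.00721145, -0.12511023],
       [ 0.12516912,  0.00839047, -0.99209994]]), 't': array([-0.06142488,  0.62726054,  0.95542541])}
wrist {'fx': 351.3959300994731, 'fy': 351.3959300994731, 'cx': 316.84373742149245, 'cy': 242.681894840114, 'R': array([[ 0.30608439, -0.95200304, -0.00159834],
       [-0.91587583, -0.29492621,  0.27237841],
       [-0.25977646, -0.08190689, -0.96218888]]), 't': array([-0.55036058, -0.02806927,  0.39115152])}
```

View pics/scene0.png

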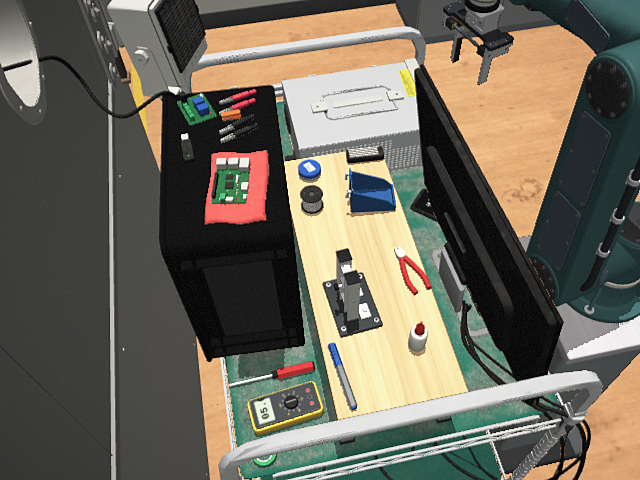

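View pics/top0.png

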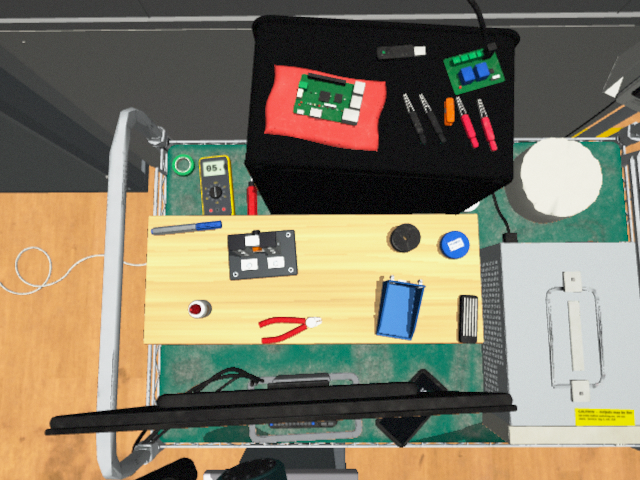

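View pics/wrist0.png

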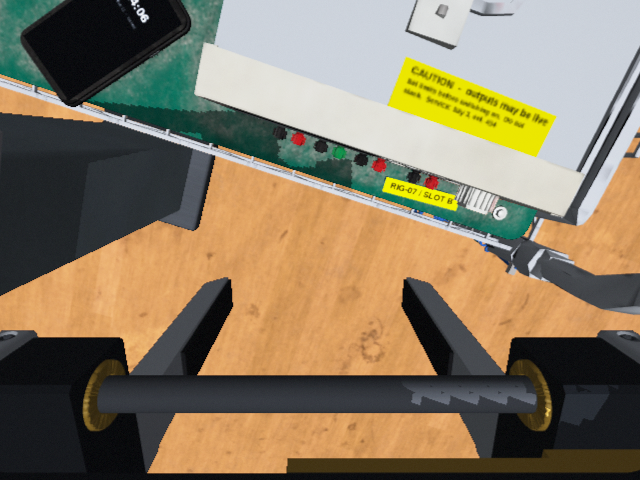

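```bash
python3 - <<'E'
from h import *
t=load('top0');s=load('scene0')
p=t['p'][:,:,::-1]
cv2.imwrite('pics/c1.png',cv2.resize(p[205:350,140:320],None,fx=4.4,fy=4.1,interpolation=cv2.INTER_CUBIC))
cv2.imwrite('pics/c2.png',cv2.resize(p[205:355,355:495],None,fx=5,fy=4,interpolation=cv2.INTER_CUBIC))
p=s['p'][:,:,::-1]
cv2.imwrite('pics/c3.png',cv2.resize(p[230:365,310:450],None,fx=4.4,fy=4.4,interpolation=cv2.INTER_CUBIC))
np.set_printoptions(precision=4,suppress=True)
for u,v in [(150,220),(475,220),(150,338),(475,338),(249,265),(275,263),(253,240),(262,240),(199,308),(400,285),(400,325),(300,400),(100,425),(500,400),(470,318),(290,323),(240,235)]: print(u,v,pt(t,u,v))
E
```

```text
150 220 [ 0.5024 -0.074   1.0258]
475 220 [ 0.6453 -0.3681  0.1583]
150 338 [0.4349 0.2242 0.163 ]
475 338 [ 0.433  -0.3513  0.1776]
249 265 [0.5637 0.0462 0.1759]
275 263 [ 0.5672 -0.0002  0.1725]
253 240 [0.5948 0.0245 0.2878]
262 240 [0.5935 0.0093 0.2973]
199 308 [0.4885 0.1238 0.219 ]
400 285 [ 0.526  -0.2219  0.1837]
400 325 [ 0.4555 -0.223   0.1656]
300 400 [ 0.3558 -0.0492  0.3071]
100 425 [0.3492 0.195  0.4161]
500 400 [ 0.378  -0.2986  0.4211]
470 318 [ 0.4678 -0.3427  0.1822]
290 323 [ 0.4601 -0.0268  0.1662]
240 235 [0.601  0.0428 0.3015]
```

View pics/c1.png

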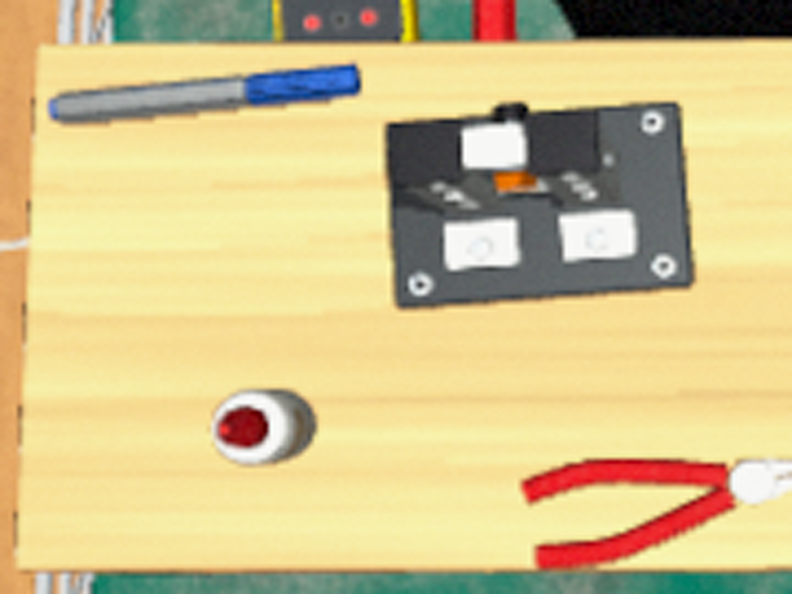

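View pics/c2.png

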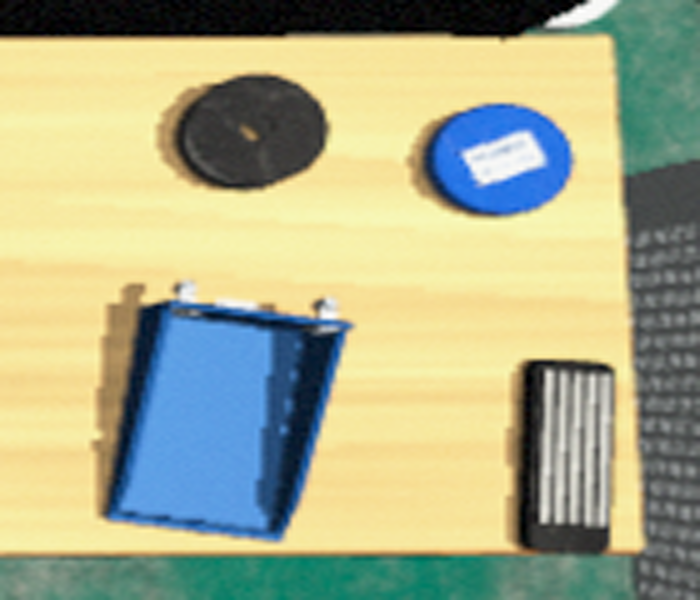

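View pics/c3.png

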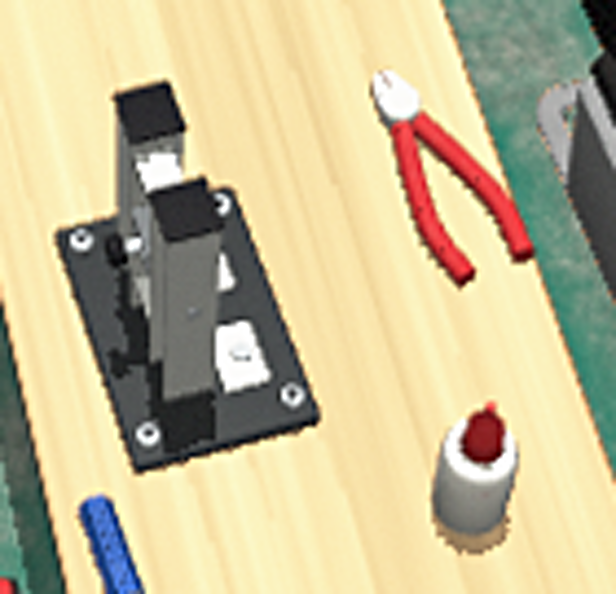

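```bash
python3 - <<'E'
from h import *
np.set_printoptions(precision=4,suppress=True)
t=load('top0');s=load('scene0')
for u in range(60,520,50):
  c=[pt(t,u,v) for v in range(385,440,3)]
  c=[x for x in c if x[2]<0.8]
  m=max(c,key=lambda x:x[2]); print(u,m)
for u,v in [(570,330),(620,440),(570,280),(380,40),(380,190),(120,120),(110,400)]: print(u,v,pt(t,u,v))
q=env.read_state(); R=Ro.from_rotvec(q['eef_rot']).as_matrix(); print(R)
c=env.get_calibration('wrist'); cp=-c['R'].T@c['t']; print('cam in tool',R.T@(cp-q['eef_pos']), (c['R']@R))
E
```

```text
60 [0.3416 0.2407 0.4228]
110 [0.3446 0.18   0.4215]
160 [0.3482 0.1183 0.4226]
210 [0.3514 0.0571 0.4224]
260 [ 0.3512 -0.0041  0.4225]
310 [ 0.3582 -0.0653  0.4234]
360 [ 0.3577 -0.1264  0.4223]
410 [ 0.3615 -0.1872  0.4243]
460 [ 0.3649 -0.2479  0.4247]
510 [ 0.368  -0.309   0.4241]
570 330 [ 0.4438 -0.5338  0.1469]
620 440 [ 0.2523 -0.608   0.1458]
570 280 [ 0.534  -0.5386  0.1503]
380 40 [ 0.8474 -0.1622  0.4253]
380 190 [ 0.6719 -0.1755  0.2937]
120 120 [0.8207 0.2731 0.217 ]
110 400 [0.3411 0.2634 0.2282]
[[-0.0004  0.3058 -0.9521]
 [ 0.0016 -0.9521 -0.3058]
 [-1.     -0.0017 -0.0002]]
cam in tool [-0.1595  0.0011 -0.0797] [[-0.0001  1.     -0.0003]
 [-0.2725  0.0002  0.9621]
 [ 0.9621  0.0001  0.2725]]
```

```bash
cat >> h.py <<'E'
np.set_printoptions(precision=4,suppress=True)
def Rdown(yaw=0.):  # tool z = -x' , tool y=-y' where x' = world x yawed
    return Ro.from_euler('z',yaw).as_matrix()@np.array([[0,0,-1],[0,-1,0],[-1,0,0.]])
def rel(p,yaw=0.,base=None,R=None):
    s=env.read_state(); R0=Ro.from_rotvec(s['eef_rot']).as_matrix(); p0=s['eef_pos']
    if base is not None: p0=np.array(base)
    R=Rdown(yaw) if R is None else R
    print('turn',Ro.from_matrix(R0.T@R).as_rotvec(),'shift',R0.T@(np.array(p)-p0))
def st():
    s=env.read_state(); R=Ro.from_rotvec(s['eef_rot']).as_matrix()
    print('t %.2f'%s['time'],'p',s['eef_pos'],'yaw %.4f'%np.arctan2(-R[1,2],-R[0,2]),'tx',R[:,0],'F',s['contact_force'],'T',s['torque'],'w %.4f'%s['width'])
E
python3 -c "
from h import *
rel([.168,-.523,.52]);rel([0.52,-0.2,0.50]);rel([0.52,-0.2,0.44])"
```

```text
turn [0.3108 0.0001 0.0017] shift [-0.2964 -0.0008 -0.    ]
turn [0.3108 0.0001 0.0017] shift [-0.276  -0.2006 -0.4339]
turn [0.3108 0.0001 0.0017] shift [-0.216  -0.2005 -0.4339]
```

Call:
{"method": "apply_moves", "body": {
  "motion": [
    [[0,0,0],[-0.05,0,0],-1],
    [[0,0,0],[-0.1,0,0],-1],
    [[0,0,0],[-0.15,0,0],-1],
    [[0,0,0],[-0.2,0,0],-1],
    [[0,0,0],[-0.25,0,0],-1],
    [[0,0,0],[-0.296,0,0],-1],
    [[0,0,0],[-0.296,0,0],-1]
  ]
}}

```text
time: 0.85
eef_pos: [0.1682, -0.5235, 0.5286]
eef_rot: [2.048, 0.305, -2.046]
contact_force: [-0.0, 0.9, 0.1]
width: 0.0941
```

Call:
{"method": "apply_moves", "body": {
  "motion": [
    [[0.1,0,0],[0.02,-0.2,-0.434],-1],
    [[0.2,0,0],[0.02,-0.2,-0.434],-1],
    [[0.311,0,0],[0.02,-0.2,-0.434],-1],
    [[0.311,0,0],[0.02,-0.2,-0.434],-1],
    [[0.311,0,0],[0.02,-0.2,-0.434],-1],
    [[0.311,0,0],[0.02,-0.2,-0.434],-1],
    [[0.311,0,0],[0.02,-0.2,-0.434],-1],
    [[0.311,0,0],[0.02,-0.2,-0.434],-1],
    [[0.311,0,0],[0.02,-0.2,-0.434],-1],
    [[0.311,0,0],[0.02,-0.2,-0.434],-1],
    [[0.311,0,0],[0.02,-0.2,-0.434],-1],
    [[0.311,0,0],[0.08,-0.2,-0.434],-1]
  ]
}}

```text
time: 2.05
eef_pos: [0.522, -0.2008, 0.4565]
eef_rot: [2.232, -0.007, -2.203]
contact_force: [0.1, -1.3, 1.5]
width: 0.0938
```

```bash
python3 -c "
from h import *
st(); snap('wrist','w1'); st(); rel([0.52,0.03,0.44]); rel([0.52,-0.2,0.44])"
```

```text
t 2.05 p [ 0.522  -0.2008  0.4565] yaw 0.0013 tx [ 0.0132 -0.0072 -0.9999] F [ 0.0756 -1.3054  1.4661] T [-0.0086  0.026  -0.0558] w 0.0938
t 2.10 p [ 0.5158 -0.1981  0.4341] yaw 0.0007 tx [-0.026   0.0126 -0.9996] F [  1.8332   0.7441 -10.1067] T [ 0.0846  0.1035 -0.0073] w 0.0939
turn [0.0006 0.026  0.0126] shift [-0.0032 -0.2282 -0.0042]
turn [0.0006 0.026  0.0126] shift [-0.0061  0.0018 -0.0041]
```

View pics/w1.png

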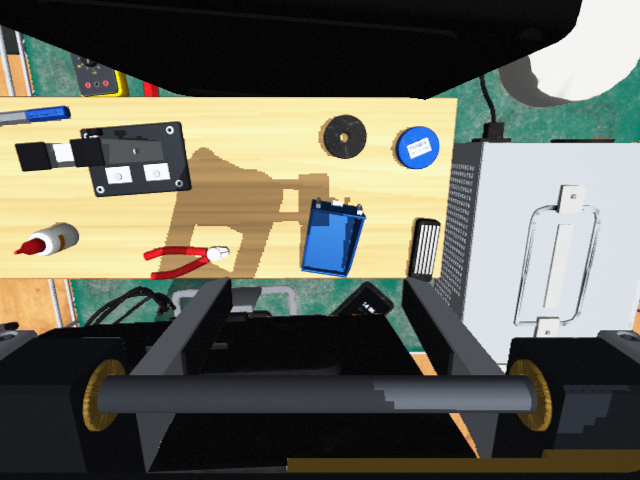

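Call:
{"method": "apply_moves", "body": {
  "motion": [
    [[0,0,0],[0,0,0],-1],
    [[0,0,0],[0,0,0],-1],
    [[0,0,0],[0,0,0],-1],
    [[0,0,0],[0,0,0],-1]
  ]
}}

```text
time: 2.5
eef_pos: [0.521, -0.2015, 0.457]
eef_rot: [2.232, -0.008, -2.206]
contact_force: [0.7, -0.1, 1.1]
width: 0.094
```

```bash
python3 -c "
from h import *
st(); snap('wrist','w2'); st(); rel([0.52,0.03,0.42]); rel([0.52,-0.2,0.44])"
```

```text
t 2.50 p [ 0.521  -0.2015  0.457 ] yaw -0.0011 tx [ 0.0113 -0.0059 -0.9999] F [ 0.6947 -0.1061  1.0879] T [-0.0053 -0.0235 -0.0482] w 0.0940
t 2.55 p [ 0.5209 -0.2013  0.456 ] yaw -0.0008 tx [ 0.0096 -0.005  -0.9999] F [-0.816   0.4556  0.1694] T [-0.0058  0.0489  0.0249] w 0.0937
turn [-0.0008 -0.0096 -0.005 ] shift [ 0.0348 -0.2315  0.0015]
turn [-0.0008 -0.0096 -0.005 ] shift [ 0.0159 -0.0014  0.0011]
```

Call:
{"method": "apply_moves", "body": {
  "motion": [
    [[0,0,0],[0.0,-0.05,0],-1],
    [[0,0,0],[0.0,-0.1,0],-1],
    [[0,0,0],[0.0,-0.15,0],-1],
    [[0,0,0],[0.01,-0.2,0],-1],
    [[0,-0.01,-0.005],[0.035,-0.232,0],-1],
    [[0,-0.01,-0.005],[0.035,-0.232,0],-1],
    [[0,-0.01,-0.005],[0.035,-0.232,0],-1],
    [[0,-0.01,-0.005],[0.035,-0.232,0],-1],
    [[0,-0.01,-0.005],[0.035,-0.232,0],-1]
  ]
}}

```text
time: 3.45
eef_pos: [0.5208, 0.0301, 0.4172]
eef_rot: [-2.21, -0.002, 2.225]
contact_force: [-0.3, -0.3, 1.2]
width: 0.0939
```

```bash
python3 -c "
from h import *
st(); snap('wrist','w3'); st()
for f,n,b in (('w2','s2',(240,360,280,400)),('w3','s3',(60,240,0,0)),):
  pass
p=load('w2')['p'][:,:,::-1]; cv2.imwrite('pics/c4.png',cv2.resize(p[185:295,280:390],None,fx=5.4,fy=5.4,interpolation=cv2.INTER_CUBIC))
"
```

```text
t 3.45 p [0.5208 0.0301 0.4172] yaw -0.0025 tx [-0.0068  0.0045 -1.    ] F [-0.3367 -0.282   1.1886] T [ 0.0063  0.0231 -0.0185] w 0.0939
t 3.50 p [0.5207 0.0301 0.4169] yaw -0.0026 tx [-0.0074  0.0046 -1.    ] F [ 0.2217  0.2705 -0.0249] T [0.0344 0.0429 0.0253] w 0.0941
```

View pics/w3.png

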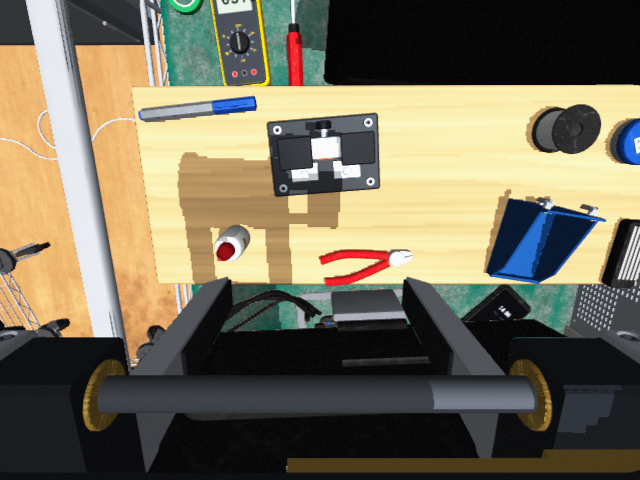

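View pics/c4.png

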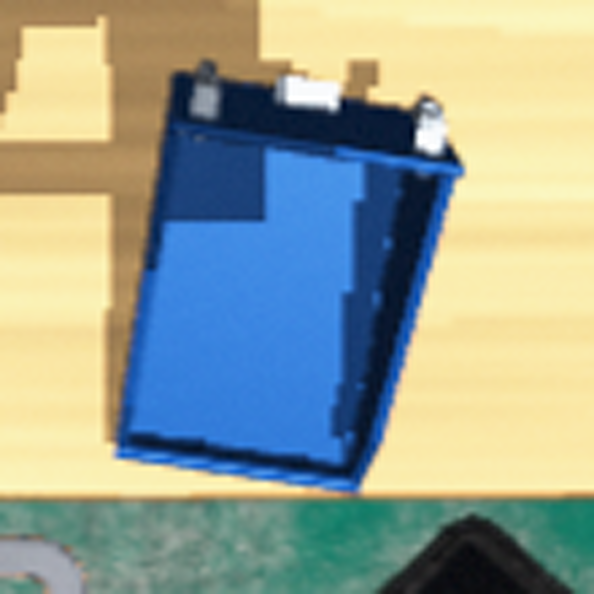

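```bash
python3 - <<'E'
from h import *
z=load('w2'); 
def tri(z1,a,z2,b):
    P=[zz for zz in (z1,z2)]
    A=[];B=[]
    for zz,(u,v) in ((z1,a),(z2,b)):
        d=zz['R'].T@np.array([(u-zz['cx'])/zz['fx'],(v-zz['cy'])/zz['fy'],1]); d/=np.linalg.norm(d); c=-zz['R'].T@zz['t']
        M=np.eye(3)-np.outer(d,d); A.append(M); B.append(M@c)
    return np.linalg.solve(sum(A),sum(B))
hsv=cv2.cvtColor(z['p'],cv2.COLOR_RGB2HSV)
m=(hsv[...,0]>100)&(hsv[...,0]<125)&(hsv[...,1]>120)
m[:190]=0;m[290:]=0;m[:,:290]=0;m[:,375:]=0
vs,us=np.nonzero(m); P=np.array([pt(z,u,v) for u,v in zip(us,vs)])
print(len(P),P.min(0),P.max(0)); print(np.histogram(P[:,2],bins=np.arange(.15,.25,.005)))
fl=P[(P[:,2]<.168)]; top=P[P[:,2]>.226]
for nm,Q in (('floor',fl),('top',top)):
    r=cv2.minAreaRect((Q[:,:2]*1000).astype(np.float32)); print(nm,len(Q),Q.mean(0),r)
print(top)
r=cv2.minAreaRect((P[:,:2]*1000).astype(np.float32)); print('all',r)
# foot/bottle in w3
z=load('w3')
for u,v in [(268,122),(377,114),(380,187),(276,196),(296,152),(357,149),(279,136),(374,134)]: print(u,v,pt(z,u,v))
p=z['p'][:,:,::-1]
cv2.imwrite('pics/c5.png',cv2.resize(p[100:270,200:400],None,fx=4,fy=3.5,interpolation=cv2.INTER_CUBIC))
cv2.imwrite('pics/c6.png',cv2.resize(p[185:295,480:610],None,fx=5.4,fy=5.4,interpolation=cv2.INTER_CUBIC))
E
```

```text
3496 [ 0.3448 -0.2981  0.0092] [ 0.5991 -0.1842  0.6175]
(array([   0,   13, 2297,   87,  182,   52,   63,   53,   71,   84,   86,
         83,   76,   77,   61,   38,  156,    2,    0]), array([0.15 , 0.155, 0.16 , 0.165, 0.17 , 0.175, 0.18 , 0.185, 0.19 ,
       0.195, 0.2  , 0.205, 0.21 , 0.215, 0.22 , 0.225, 0.23 , 0.235,
       0.24 , 0.245]))
floor 2364 [ 0.4784 -0.2198  0.1623] ((432.34161376953125, -232.64959716796875), (200.84738159179688, 81.68453216552734), 15.466242790222168)
top 200 [ 0.535  -0.2251  0.2572] ((549.362548828125, -212.6197052001953), (92.76337432861328, 42.402103424072266), 37.18031311035156)
[[ 0.5358 -0.1973  0.2267]
 [ 0.5363 -0.1984  0.2298]
 [ 0.5361 -0.1995  0.2283]
 [ 0.536  -0.2006  0.2277]
 [ 0.5354 -0.1973  0.2311]
 [ 0.5359 -0.1984  0.2341]
 [ 0.5356 -0.1995  0.232 ]
 [ 0.5355 -0.2006  0.2318]
 [ 0.5354 -0.2017  0.231 ]
 [ 0.5353 -0.2028  0.2306]
 [ 0.5351 -0.204   0.2291]
 [ 0.5349 -0.2062  0.2279]
 [ 0.5346 -0.2073  0.2262]
 [ 0.5345 -0.1973  0.2321]
 [ 0.5347 -0.1984  0.2332]
 [ 0.5349 -0.1995  0.2346]
 [ 0.5348 -0.2006  0.2338]
 [ 0.5345 -0.
[... 4594 characters left out ...]
  0.2333]
 [ 0.5244 -0.2551  0.233 ]
 [ 0.5243 -0.2563  0.2323]
 [ 0.5991 -0.2015  0.6175]
 [ 0.5991 -0.2015  0.6175]
 [ 0.5991 -0.2015  0.6175]
 [ 0.5991 -0.2015  0.6175]
 [ 0.5991 -0.2015  0.6175]
 [ 0.5991 -0.2015  0.6175]
 [ 0.5991 -0.2015  0.6175]
 [ 0.5991 -0.2015  0.6175]
 [ 0.5991 -0.2015  0.6175]
 [ 0.5991 -0.2015  0.6175]]
all ((466.7774658203125, -224.71438598632812), (268.3697204589844, 89.9605712890625), 13.005313873291016)
268 122 [0.6217 0.0839 0.1666]
377 114 [ 0.6298 -0.0361  0.1663]
380 187 [ 0.5492 -0.0444  0.1595]
276 196 [0.5395 0.0781 0.1647]
296 152 [0.5936 0.0454 0.2994]
357 149 [ 0.5957 -0.0011  0.2993]
279 136 [0.6069 0.0721 0.1676]
374 134 [ 0.6088 -0.0334  0.1679]
```

View pics/c5.png

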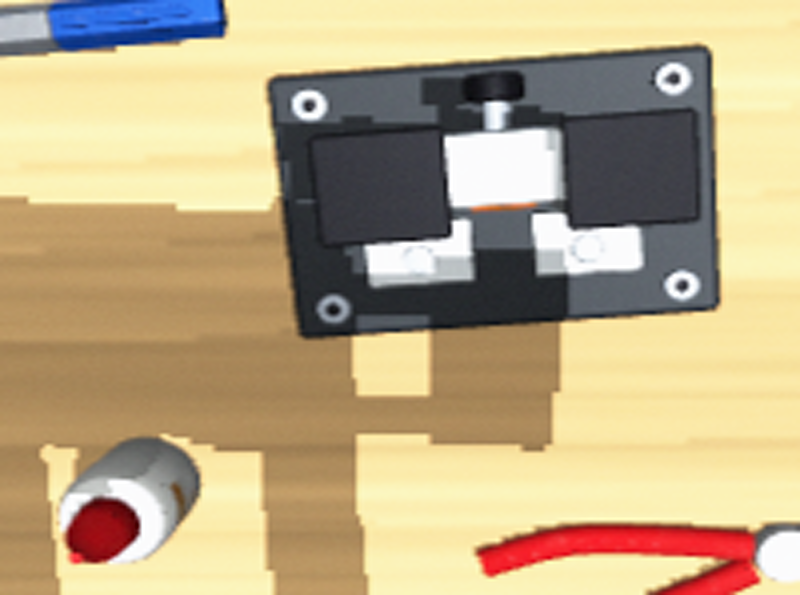

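View pics/c6.png

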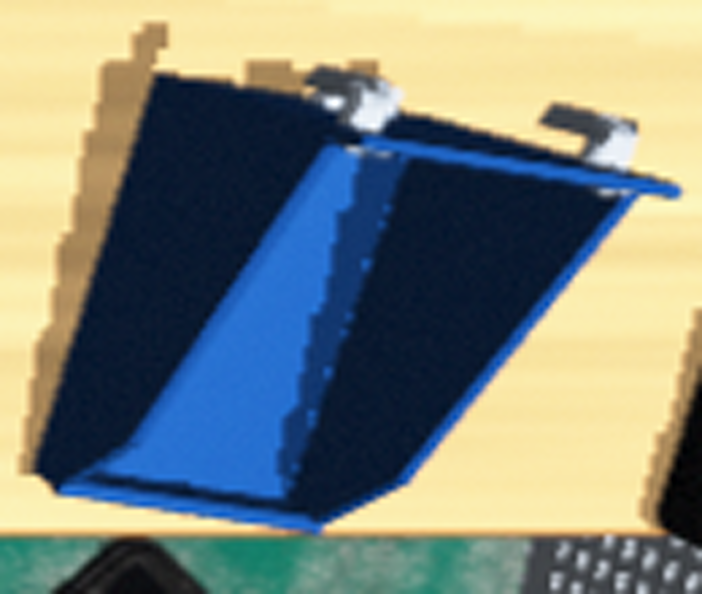

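```bash
python3 - <<'E'
from h import *
for f,box in (('w2',(190,290,290,375)),('w3',(190,290,480,615))):
    z=load(f)
    hsv=cv2.cvtColor(z['p'],cv2.COLOR_RGB2HSV)
    m=(hsv[...,0]>100)&(hsv[...,0]<130)&(hsv[...,1]>100)
    k=np.zeros_like(m);k[box[0]:box[1],box[2]:box[3]]=1;m&=k
    vs,us=np.nonzero(m); P=np.array([pt(z,u,v) for u,v in zip(us,vs)])
    P=P[(P[:,0]>.42)&(P[:,0]<.56)&(P[:,1]<-.16)&(P[:,1]>-.29)]
    top=P[(P[:,2]>.2295)&(P[:,2]<.238)]
    for lo,hi in((.155,.168),(.2295,.238),(.155,.24)):
        Q=P[(P[:,2]>lo)&(P[:,2]<hi)]
        print(f,len(Q),Q[:,2].mean(),cv2.minAreaRect((Q[:,:2]*1000).astype(np.float32)))
# top rack caps
z=load('w3');P=np.array([pt(z,u,v) for u in range(270,385) for v in range(115,200)])
for a,b in((.294,.304),):
    Q=P[(P[:,2]>a)&(P[:,2]<b)]
    L=Q[Q[:,1]>.022];Rr=Q[Q[:,1]<=.022]
    for S in(L,Rr,Q): print('caps',len(S),S.mean(0),cv2.minAreaRect((S[:,:2]*1000).astype(np.float32)))
# bottle
hs=z
P=np.array([pt(z,u,v) for u in range(205,260) for v in range(215,270)])
for a,b in((.172,.19),(.19,.208),(.209,.214),(.225,.25)):
    Q=P[(P[:,2]>a)&(P[:,2]<b)]; print('bot',len(Q),Q.mean(0),cv2.minEnclosingCircle((Q[:,:2]*1000).astype(np.float32)))
E
```

```text
w2 2362 0.16240040142913897 ((485.3537902832031, -220.96652221679688), (55.619144439697266, 92.34952545166016), 80.23872375488281)
w2 160 0.23278289580918893 ((530.0049438476562, -227.22854614257812), (60.82362747192383, 3.4477691650390625), 80.96470642089844)
w2 3497 0.17490755426827068 ((484.40093994140625, -220.14517211914062), (61.74509048461914, 96.33338928222656), 80.73487854003906)
w3 1888 0.16299983816634875 ((484.8146667480469, -218.89788818359375), (62.146995544433594, 92.79610443115234), 80.69475555419922)
w3 188 0.2327268145427092 ((530.1824951171875, -226.51280212402344), (61.85601806640625, 3.1366524696350098), 80.58421325683594)
w3 5965 0.18365902451400257 ((484.70819091796875, -219.69766235351562), (64.70386505126953, 96.7903060913086), 80.40724182128906)
caps 1083 [0.5929 0.0465 0.2992] ((592.7525024414062, 46.60610580444336), (23.91156768798828, 26.057350158691406), 4.456036567687988)
caps 1101 [ 0.5966 -0.0012  0.2992] ((596.4092407226562, -1.370894432067871), (24.007253646850586, 26.268190383911133), 4.191797733306885)
caps 2184 [0.5948 0.0224 0.2992] ((594.6029663085938, 22.56191635131836), (24.03365135192871, 74.27740478515625), 4.3034749031066895)
bot 134 [0.4984 0.1198 0.1814] ((492.15594482421875, 125.4338607788086), 15.409518241882324)
bot 257 [0.4962 0.1221 0.2018] ((489.1178894042969, 128.1488037109375), 16.09333038330078)
bot 158 [0.4926 0.1253 0.2102] ((489.1044921875, 128.2596435546875), 13.913759231567383)
bot 180 [0.4907 0.1269 0.2322] ((489.3796081542969, 127.90152740478516), 7.752511024475098)
```

```bash
python3 -c "
from h import *
a=-np.radians(9.35)
st(); rel([0.4872,-0.2201,0.40],a); rel([0.4872,-0.2201,0.27],a)"
```

```text
t 3.50 p [0.5207 0.0301 0.4169] yaw -0.0026 tx [-0.0074  0.0046 -1.    ] F [ 0.2217  0.2705 -0.0249] T [0.0344 0.0429 0.0253] w 0.0941
turn [0.1606 0.0077 0.004 ] shift [0.016  0.2504 0.0328]
turn [0.1606 0.0077 0.004 ] shift [0.146  0.251  0.0318]
```

Call:
{"method": "apply_moves", "body": {
  "motion": [
    [[0.05,0.0,0],[0.016,0.05,0.01],-1],
    [[0.1,0.0,0],[0.016,0.1,0.02],-1],
    [[0.16,0.005,0.002],[0.016,0.15,0.03],-1],
    [[0.16,0.007,0.004],[0.016,0.2,0.032],-1],
    [[0.16,0.007,0.004],[0.016,0.25,0.032],-1],
    [[0.16,0.007,0.004],[0.05,0.251,0.032],-1],
    [[0.16,0.007,0.004],[0.1,0.251,0.032],-1],
    [[0.16,0.007,0.004],[0.146,0.251,0.032],-1],
    [[0.16,0.007,0.004],[0.146,0.251,0.032],-1],
    [[0.16,0.007,0.004],[0.146,0.251,0.032],-1],
    [[0.16,0.007,0.004],[0.146,0.251,0.032],-1]
  ]
}}

```text
time: 4.6
eef_pos: [0.4887, -0.2202, 0.2739]
eef_rot: [-2.145, 0.176, 2.134]
contact_force: [0.7, -0.8, 0.3]
width: 0.0941
```

```bash
python3 -c "
from h import *
a=-np.radians(9.35)
snap('wrist','w4');st(); rel([0.4872,-0.2201,0.186],a)"
```

```text
t 4.65 p [ 0.4889 -0.2202  0.2743] yaw -0.1604 tx [ 0.0055 -0.0048 -1.    ] F [ 0.4868  0.0864 -0.2125] T [0.029  0.0015 0.0444] w 0.0938
turn [ 0.0028 -0.0062 -0.0039] shift [ 0.0883 -0.0001  0.0023]
```

View pics/w4.png

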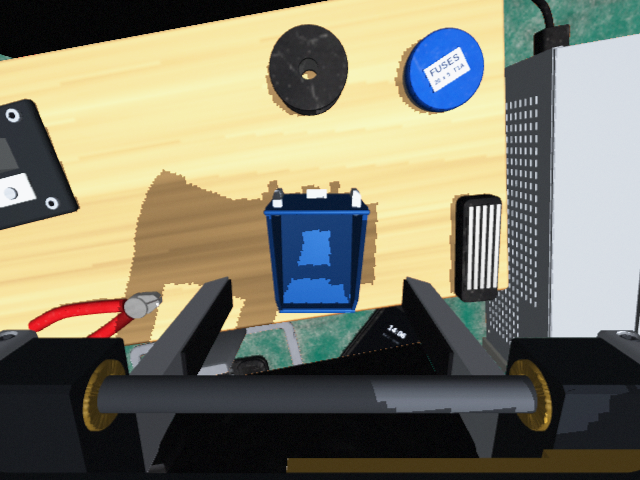

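Call:
{"method": "apply_moves", "body": {
  "motion": [
    [[0.002,-0.003,-0.002],[0.03,0,0.001],-1],
    [[0.002,-0.003,-0.002],[0.06,0,0.002],-1],
    [[0.002,-0.003,-0.002],[0.08,0,0.002],-1],
    [[0.002,-0.003,-0.002],[0.088,0,0.002],-1],
    [[0.002,-0.003,-0.002],[0.088,0,0.002],-1],
    [[0.002,-0.003,-0.002],[0.088,0,0.002],-1],
    [[0.002,-0.003,-0.002],[0.088,0,0.002],-1]
  ]
}}

```text
time: 5.35
eef_pos: [0.4857, -0.2191, 0.1831]
eef_rot: [-2.134, 0.173, 2.139]
contact_force: [0.6, 0.3, -0.3]
width: 0.0939
```

```bash
python3 -c "
from h import *
a=-np.radians(9.35)
st(); rel([0.4872,-0.2201,0.186],a)"
```

```text
t 5.35 p [ 0.4857 -0.2191  0.1831] yaw -0.1621 tx [-0.0021  0.0006 -1.    ] F [ 0.5762  0.285  -0.3261] T [ 0.0158 -0.0075 -0.0072] w 0.0939
turn [0.0011 0.0022 0.0002] shift [-0.0029  0.0008 -0.0016]
```

Call:
{"method": "apply_moves", "body": {
  "motion": [
    [[0,0,0],[-0.002,0,0],-0.2],
    [[0,0,0],[-0.002,0,0],0.1],
    [[0,0,0],[-0.002,0,0],0.5],
    [[0,0,0],[-0.002,0,0],0.8],
    [[0,0,0],[-0.002,0,0],1],
    [[0,0,0],[-0.002,0,0],1],
    [[0,0,0],[-0.002,0,0],1],
    [[0,0,0],[-0.002,0,0],1]
  ],
  "newtons": 40
}}

```text
time: 6.15
eef_pos: [0.4844, -0.2187, 0.1826]
eef_rot: [-2.129, 0.172, 2.143]
contact_force: [-0.5, -1.3, 0.7]
width: 0.0617
```

Call:
{"method": "apply_moves", "body": {
  "motion": [
    [[0,0,0],[-0.01,0,0],1],
    [[0,0,0],[-0.03,0,0],1],
    [[0,0,0],[-0.06,0,0],1],
    [[0,0,0],[-0.09,0,0],1],
    [[0,0,0],[-0.12,0,0],1],
    [[0,0,0],[-0.12,0,0],1],
    [[0,0,0],[-0.12,0,0],1],
    [[0,0,0],[-0.12,0,0],1]
  ]
}}

```text
time: 6.95
eef_pos: [0.4846, -0.2183, 0.3]
eef_rot: [-2.124, 0.169, 2.146]
contact_force: [-0.3, -0.1, -2.5]
width: 0.0614
```

```bash
python3 -c "
from h import *
st(); snap('wrist','w5');st(); 
p=load('w5')['p'][:,:,::-1]; cv2.imwrite('pics/c7.png',cv2.resize(p[130:360,210:430],None,fx=2.6,fy=2.6,interpolation=cv2.INTER_CUBIC))"
```

```text
t 6.95 p [ 0.4846 -0.2183  0.3   ] yaw -0.1621 tx [-0.0097  0.0052 -0.9999] F [-0.3221 -0.0599 -2.5303] T [ 0.068   0.0437 -0.0554] w 0.0614
t 7.00 p [ 0.4845 -0.2183  0.2998] yaw -0.1621 tx [-0.0101  0.0054 -0.9999] F [ 0.748   0.6926 -2.5314] T [0.0395 0.0586 0.0069] w 0.0617
```

View pics/c7.png

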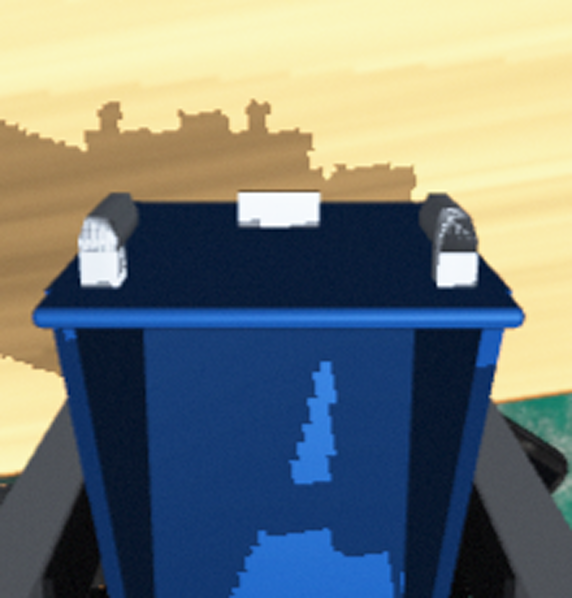

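```bash
cat >> h.py <<'E'
def plane(z,us,vs,step=1):
    P=np.array([pt(z,u,v) for u in range(us[0],us[1],step) for v in range(vs[0],vs[1],step)])
    for i in range(4):
        c=np.median(P,0) if i==0 else P.mean(0); n=np.linalg.svd(P-P.mean(0),full_matrices=0)[2][2]
        r=(P-P.mean(0))@n; P=P[abs(r)<max(.0015,2*r.std())] if i<3 else P
    return P.mean(0),n*np.sign(n[np.argmax(abs(n))]),r.std(),len(P)
E
python3 - <<'E'
from h import *
z=load('w5')
print('rear',plane(z,(275,365),(219,241)))
print('floor',plane(z,(280,358),(268,345)))
# line of back top edge: 
m=[]
P=np.array([pt(z,u,v) for u in range(222,412) for v in range(246,256)]); print(np.percentile(P[:,2],[5,50,90,95,99]))
Q=P[(P[:,2]>P[:,2].max()-.03)&(P[:,2]<np.percentile(P[:,2],99))]
h=np.percentile(P[:,2],90)
Q=P[abs(P[:,2]-h)<.003]; print(h,len(Q),cv2.minAreaRect((Q[:,:2]*1000).astype(np.float32)))
for s in (Q[Q[:,1]>-.21],Q[Q[:,1]<-.235]): print(s.mean(0))
st()
E
```

```text
rear (array([ 0.5317, -0.228 ,  0.3252]), array([ 0.987 , -0.1608, -0.0049]), np.float64(0.00014852629063965683), 1969)
floor (array([ 0.4763, -0.2186,  0.2798]), array([ 0.0035, -0.0028,  1.    ]), np.float64(0.0005672666042543334), 5920)
[0.348  0.3501 0.351  0.3513 0.3518]
0.3510051763579063 1799 ((530.7440795898438, -226.6787872314453), (61.900230407714844, 3.4616754055023193), 80.78075408935547)
[ 0.5347 -0.2033  0.3501]
[ 0.5278 -0.2458  0.35  ]
t 7.00 p [ 0.4845 -0.2183  0.2998] yaw -0.1621 tx [-0.0101  0.0054 -0.9999] F [ 0.748   0.6926 -2.5314] T [0.0395 0.0586 0.0069] w 0.0617
```

```bash
python3 - <<'E'
from h import *
s=env.read_state();R0=Ro.from_rotvec(s['eef_rot']).as_matrix()
R=Ro.from_euler('z',0.2365).as_matrix()@R0
rel([.4993,.0161,.30],R=R);rel([.4993,.0161,.249],R=R)
E
```

```text
turn [-0.2365 -0.0009  0.0026] shift [ 0.0009 -0.2337  0.0232]
turn [-0.2365 -0.0009  0.0026] shift [ 0.0519 -0.2335  0.0227]
```

Call:
{"method": "apply_moves", "body": {
  "motion": [
    [[-0.06,0,0],[0,-0.04,0.005],1],
    [[-0.12,0,0.001],[0,-0.08,0.01],1],
    [[-0.18,-0.001,0.002],[0,-0.12,0.015],1],
    [[-0.236,-0.001,0.003],[0,-0.16,0.02],1],
    [[-0.236,-0.001,0.003],[0,-0.2,0.023],1],
    [[-0.236,-0.001,0.003],[0,-0.233,0.023],1],
    [[-0.236,-0.001,0.003],[0.01,-0.2335,0.023],1],
    [[-0.236,-0.001,0.003],[0.03,-0.2335,0.023],1],
    [[-0.236,-0.001,0.003],[0.052,-0.2335,0.023],1],
    [[-0.236,-0.001,0.003],[0.052,-0.2335,0.023],1],
    [[-0.236,-0.001,0.003],[0.052,-0.2335,0.023],1],
    [[-0.236,-0.001,0.003],[0.052,-0.2335,0.023],1]
  ]
}}

```text
time: 8.2
eef_pos: [0.5003, 0.015, 0.2519]
eef_rot: [2.178, 0.08, -2.191]
contact_force: [0.5, 0.5, -2.4]
width: 0.0619
```

```bash
python3 -c "
from h import *
st(); snap('wrist','w6');st(); snap('scene','s6')
p=load('w6')['p'][:,:,::-1]; cv2.imwrite('pics/c8.png',cv2.resize(p[90:330,200:440],None,fx=2.5,fy=2.5,interpolation=cv2.INTER_CUBIC))
p=load('s6')['p'][:,:,::-1]; cv2.imwrite('pics/c9.png',cv2.resize(p[200:360,300:460],None,fx=3.7,fy=3.7,interpolation=cv2.INTER_CUBIC))"
```

```text
t 8.20 p [0.5003 0.015  0.2519] yaw 0.0730 tx [-0.0059 -0.0003 -1.    ] F [ 0.5122  0.4729 -2.4212] T [ 0.0191  0.031  -0.0116] w 0.0619
t 8.25 p [0.5004 0.015  0.2523] yaw 0.0731 tx [-0.005  -0.0004 -1.    ] F [ 0.0225  0.2541 -1.9713] T [ 0.0151  0.0783 -0.0155] w 0.0621
```

View pics/c8.png

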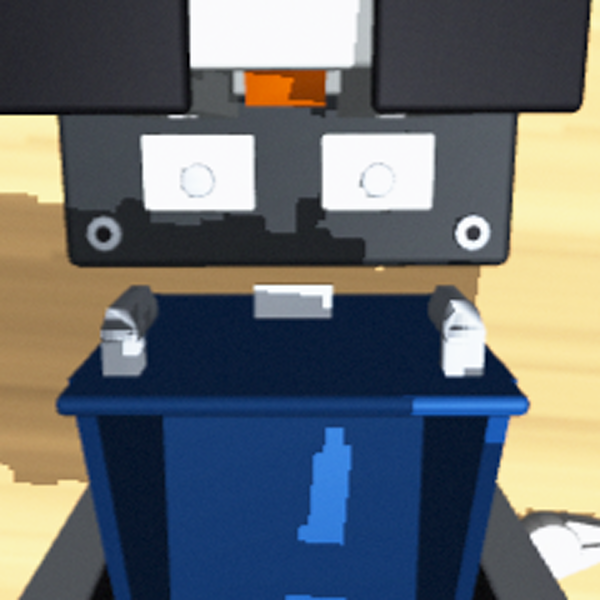

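View pics/c9.png

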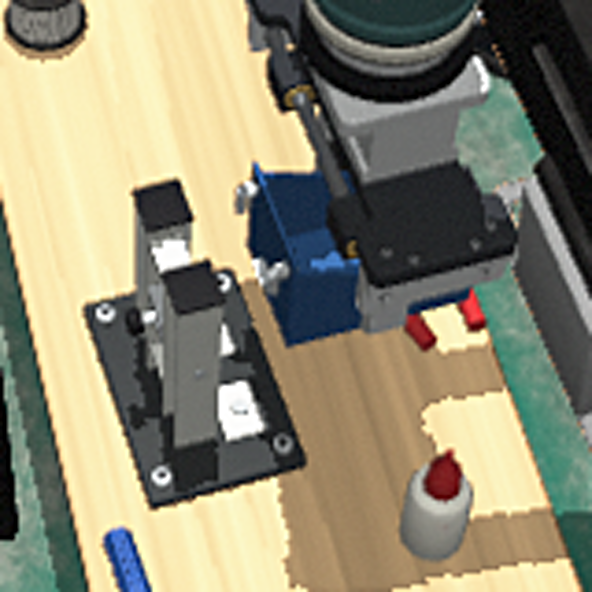

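```bash
cat > meas.py <<'E'
import sys
from h import *
z=load(sys.argv[1])
p=z['p']; H,W=z['d'].shape
U,V=np.meshgrid(np.arange(W),np.arange(H)); d=z['d']
C=np.stack([(U-z['cx'])/z['fx']*d,(V-z['cy'])/z['fy']*d,d],-1).reshape(-1,3)
P=(C-z['t'])@z['R']; 
ok=(d.ravel()>0)&(d.ravel()<.6); 
hsv=cv2.cvtColor(p,cv2.COLOR_RGB2HSV).reshape(-1,3)
dark=p.reshape(-1,3).max(1)<75
v=V.ravel();u=U.ravel()
cap=P[ok&(v<190)&(P[:,2]>.292)&(P[:,2]<.306)&dark&(P[:,0]>.57)&(P[:,0]<.63)&(P[:,1]>-.03)&(P[:,1]<.075)]
zt=np.median(cap[:,2])
L=cap[cap[:,1]>.022];R=cap[cap[:,1]<=.022]
rl=[cv2.minAreaRect((S[:,:2]*1000).astype(np.float32)) for S in (L,R)]
print('caps z',zt,rl)
# front edge line of caps: use rotated coords
def fe(yaw):
    xh=np.array([np.cos(yaw),np.sin(yaw)]);yh=np.array([-np.sin(yaw),np.cos(yaw)])
    return xh,yh
cl,cr=np.array(rl[0][0]),np.array(rl[1][0])
# yaw from front edge points: for bins in y, min x
def fedge(S):
    b=np.round(S[:,1]/.001).astype(int); pts=[]
    for k in np.unique(b):
        q=S[b==k]
        if len(q)>10: pts.append([k*.001,np.percentile(q[:,0],2)])
    return np.array(pts)
E_=[fedge(S)[2:-2] for S in (L,R)]
A=np.vstack(E_); k=np.polyfit(A[:,0],A[:,1],1); yawr=-np.arctan(k[0]); print('rack yaw',yawr,'centres yaw',-np.arctan2(cl[0]-cr[0],cl[1]-cr[1]))
xh,yh=fe(yawr)
Lx,Rx=L[:,:2]@yh,R[:,:2]@yh
a=[np.percentile(Lx,99.5),np.percentile(Lx,.5),np.percentile(Rx,99.5),np.percentile(Rx,.5)]
fx=np.median(A[:,1]*xh[0]+A[:,0]*xh[1])
print('edges y',np.array(a),'mid outer',(a[0]+a[3])/2,'mid inner',(a[1]+a[2])/2,'front x',fx)
# shelf: blue
blue=ok&(hsv[:,0]>100)&(hsv[:,0]<130)&(hsv[:,1]>100)&(v>150)&(u>205)&(u<425)
B=P[blue]; zb=np.percentile(B[:,2],99); 
T=B[(B[:,2]>zb-.004)&(B[:,2]<zb+.003)&(B[:,0]>B[:,0].max()-.05)]
r=cv2.minAreaRect((T[:,:2]*1000).astype(np.float32)); 
zt2=np.median(T[:,2]); ang=r[2]
ys=(ang-90 if ang>45 else ang)
c=np.array(r[0])/1000
print('shelf top z',zt2,r,'yaw',np.radians(ys))
print('shelf top centre in rack: x',c@xh,'y',c@yh)
mid=((a[0]+a[3])/2+(a[1]+a[2])/2)/2
print('=> dx plate-centre to cap front %.4f  dy (shelf-rack) %.4f  dz backtop-cap %.4f (z_rel %.4f) dyaw %.4f'%(c@xh-fx,c@yh-mid,zt2-zt,zt2-zt+.016,np.radians(ys)-yawr))
E
python3 meas.py w6
```

```text
caps z 0.2992300470941534 [((592.6434326171875, 46.254878997802734), (23.685901641845703, 25.843761444091797), 4.278504848480225), ((596.3992919921875, -1.4255924224853516), (23.6055850982666, 26.051342010498047), 4.233223915100098)]
rack yaw 0.07852600932387868 centres yaw 0.0786091194826221
edges y [ 0.012  -0.0131 -0.0354 -0.0608] mid outer -0.024389958002878125 mid inner -0.024268801701048903 front x 0.5830329131432052
shelf top z 0.30225541255406035 ((546.7238159179688, 17.391693115234375), (3.456183671951294, 61.39079284667969), 4.005507469177246) yaw 0.06990929355036823
shelf top centre in rack: x 0.5464033381873532 y -0.025549831683132233
=> dx plate-centre to cap front -0.0366  dy (shelf-rack) -0.0012  dz backtop-cap 0.0030 (z_rel 0.0190) dyaw -0.0086
```

View pics/w6.png

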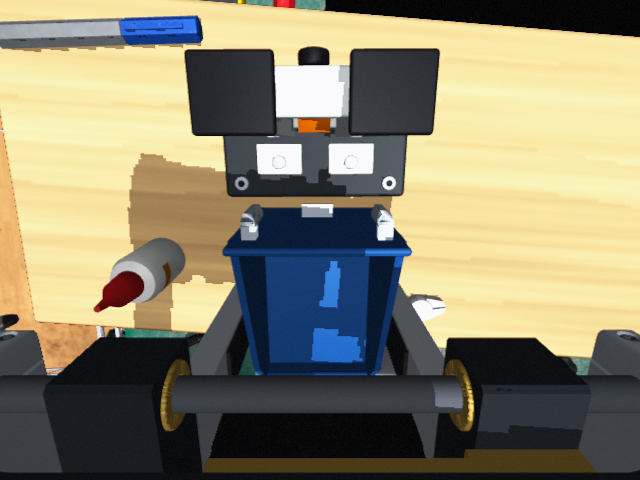

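Call:
{"method": "apply_moves", "body": {
  "motion": [
    [[-0.006,0,0],[0.004,-0.001,-0.01],1],
    [[-0.006,0,0],[0.004,-0.001,-0.02],1],
    [[-0.006,0,0],[0.004,-0.001,-0.02],1],
    [[-0.006,0,0],[0.004,-0.001,-0.02],1],
    [[-0.006,0,0],[0.004,-0.001,-0.02],1],
    [[-0.006,0,0],[0.004,-0.001,-0.02],1]
  ]
}}

```text
time: 8.9
eef_pos: [0.5197, 0.018, 0.2471]
eef_rot: [2.173, 0.087, -2.188]
contact_force: [-0.3, -0.7, -2.3]
width: 0.0617
```

```bash
python3 -c "
from h import *
st(); snap('wrist','w7');st(); 
p=load('w7')['p'][:,:,::-1]; cv2.imwrite('pics/c10.png',cv2.resize(p[90:330,200:440],None,fx=2.5,fy=2.5,interpolation=cv2.INTER_CUBIC))
z=load('w7');print('rear',plane(z,(285,352),(230,241)));print('floor',plane(z,(280,358),(262,345)))
"; python3 meas.py w7
```

```text
t 8.90 p [0.5197 0.018  0.2471] yaw 0.0799 tx [-0.007  -0.0001 -1.    ] F [-0.3302 -0.669  -2.268 ] T [ 0.0227  0.0561 -0.0015] w 0.0617
t 8.95 p [0.5197 0.018  0.2471] yaw 0.0799 tx [-0.0069 -0.0001 -1.    ] F [-0.0616  0.4443 -2.3001] T [0.0296 0.0676 0.0347] w 0.0618
rear (array([0.5674, 0.0204, 0.2812]), array([ 0.9967,  0.0807, -0.0053]), np.float64(0.0001658534362666685), 737)
floor (array([0.5133, 0.0156, 0.2268]), array([0.0007, 0.0006, 1.    ]), np.float64(0.0005582365487133473), 6397)
caps z 0.2992497827688103 [((594.550537109375, 46.46140670776367), (20.4152774810791, 25.976318359375), 4.742867469787598), ((598.2794799804688, -1.3483800888061523), (20.020870208740234, 26.20785903930664), 4.495245456695557)]
rack yaw 0.07988972015004954 centres yaw 0.07783780681913167
edges y [ 0.0112 -0.014  -0.0362 -0.0616] mid outer -0.02520083669034455 mid inner -0.025097095624606887 front x 0.5867101577401601
shelf top z 0.29728682461842415 ((566.2053833007812, 20.65399932861328), (3.4459640979766846, 61.46662139892578), 4.47834587097168) yaw 0.07816188049154896
shelf top centre in rack: x 0.5660477663073578 y -0.02459776464441318
=> dx plate-centre to cap front -0.0207  dy (shelf-rack) 0.0006  dz backtop-cap -0.0020 (z_rel 0.0140) dyaw -0.0017
```

View pics/c10.png

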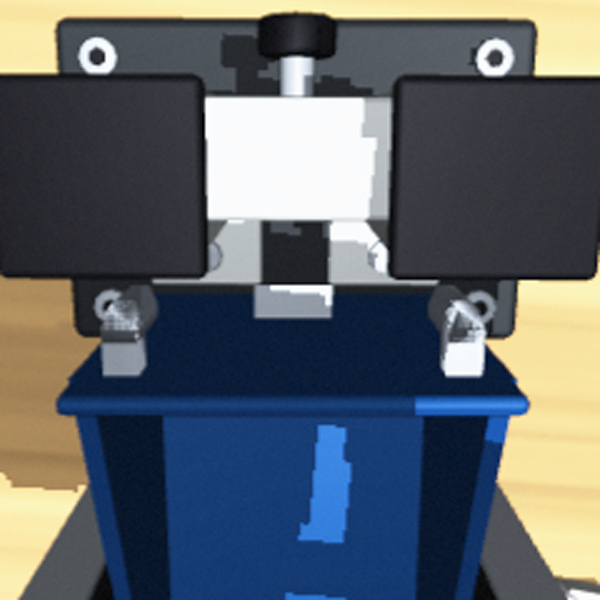

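```bash
sed -i 's/(v<190)/(v<215)/' meas.py; python3 meas.py w7; python3 meas.py w6|tail -1
python3 - <<'E'
from h import *
z=load('w7'); p=z['p'].astype(int).sum(2)
for v in (190,195): 
    r=p[v]; print(v,[(u,r[u]) for u in range(276,290)],[(u,r[u]) for u in range(350,364)],)
    print([(u,r[u]) for u in range(190,206)],[(u,r[u]) for u in range(434,448)])
for v in (233,236): 
    r=p[v]; print(v,[(u,r[u]) for u in range(236,264)],[(u,r[u]) for u in range(370,400)])
E
```

```text
caps z 0.29924305858210243 [((592.7587280273438, 46.353614807128906), (24.269865036010742, 25.937034606933594), 4.070821285247803), ((596.3397827148438, -1.5008764266967773), (23.91223907470703, 26.20785903930664), 4.495245456695557)]
rack yaw 0.07541572620717962 centres yaw 0.07469293909694902
edges y [ 0.0139 -0.0113 -0.0336 -0.0589] mid outer -0.022515323945473502 mid inner -0.022444449672902 front x 0.583385310849763
shelf top z 0.29728682461842415 ((566.2053833007812, 20.65399932861328), (3.4459640979766846, 61.46662139892578), 4.47834587097168) yaw 0.07816188049154896
shelf top centre in rack: x 0.5661521510176665 y -0.02206503263356856
=> dx plate-centre to cap front -0.0172  dy (shelf-rack) 0.0004  dz backtop-cap -0.0020 (z_rel 0.0140) dyaw 0.0027
=> dx plate-centre to cap front -0.0366  dy (shelf-rack) -0.0012  dz backtop-cap 0.0030 (z_rel 0.0190) dyaw -0.0086
190 [(276, np.int64(161)), (277, np.int64(164)), (278, np.int64(162)), (279, np.int64(140)), (280, np.int64(117)), (281, np.int64(74)), (282, np.int64(52)), (283, np.int64(285)), (284, np.int64(454)), (285, np.int64(48
[... 4166 characters left out ...]
(88)), (262, np.int64(93)), (263, np.int64(97))] [(370, np.int64(93)), (371, np.int64(87)), (372, np.int64(96)), (373, np.int64(104)), (374, np.int64(93)), (375, np.int64(91)), (376, np.int64(341)), (377, np.int64(584)), (378, np.int64(727)), (379, np.int64(745)), (380, np.int64(746)), (381, np.int64(747)), (382, np.int64(748)), (383, np.int64(748)), (384, np.int64(748)), (385, np.int64(747)), (386, np.int64(747)), (387, np.int64(746)), (388, np.int64(746)), (389, np.int64(746)), (390, np.int64(747)), (391, np.int64(747)), (392, np.int64(711)), (393, np.int64(420)), (394, np.int64(91)), (395, np.int64(91)), (396, np.int64(94)), (397, np.int64(96)), (398, np.int64(101)), (399, np.int64(103))]
```

Call:
{"method": "apply_moves", "body": {
  "motion": [
    [[0,0,0],[-0.001,0.0005,0],1],
    [[0,0,0],[-0.001,0.0005,-0.002],1],
    [[0,0,0],[-0.001,0.0005,-0.004],1],
    [[0,0,0],[-0.001,0.0005,-0.006],1],
    [[0,0,0],[-0.001,0.0005,-0.008],1],
    [[0,0,0],[-0.001,0.0005,-0.009],1],
    [[0,0,0],[-0.001,0.0005,-0.009],1],
    [[0,0,0],[-0.001,0.0005,-0.009],1]
  ]
}}

```text
time: 9.75
eef_pos: [0.5288, 0.0182, 0.2478]
eef_rot: [2.173, 0.087, -2.189]
contact_force: [0.6, 0.4, -2.4]
width: 0.0618
```

```bash
python3 -c "
from h import *
st(); snap('wrist','w8');st(); 
p=load('w8')['p'][:,:,::-1]; cv2.imwrite('pics/c11.png',cv2.resize(p[110:300,200:440],None,fx=3.3,fy=3.1,interpolation=cv2.INTER_CUBIC))
"; sed -i 's/(v<215)/(v<240)/' meas.py; python3 meas.py w8
```

```text
t 9.75 p [0.5288 0.0182 0.2478] yaw 0.0798 tx [-0.0073 -0.0001 -1.    ] F [ 0.6005  0.4382 -2.3715] T [ 0.0159  0.0219 -0.01  ] w 0.0618
t 9.80 p [0.5288 0.0182 0.2479] yaw 0.0798 tx [-0.0072 -0.0001 -1.    ] F [ 0.137  -0.2729 -2.2652] T [0.0065 0.0484 0.0353] w 0.0618
caps z 0.299240508547465 [((592.5296630859375, 46.22846221923828), (24.146825790405273, 25.77208137512207), 4.329375743865967), ((596.4255981445312, -1.4897193908691406), (23.8966121673584, 26.349458694458008), 4.712718963623047)]
rack yaw 0.07510411639610637 centres yaw 0.08146397893639835
edges y [ 0.0142 -0.0111 -0.0334 -0.0588] mid outer -0.022293395070346653 mid inner -0.022217051460558176 front x 0.5834256516584612
shelf top z 0.2981282962199868 ((580.5681762695312, 21.51572036743164), (14.200133323669434, 61.20396423339844), 5.013541221618652) yaw 0.0875028015017042
shelf top centre in rack: x 0.5805459616008558 y -0.022107012208723215
=> dx plate-centre to cap front -0.0029  dy (shelf-rack) 0.0001  dz backtop-cap -0.0011 (z_rel 0.0149) dyaw 0.0124
```

View pics/c11.png

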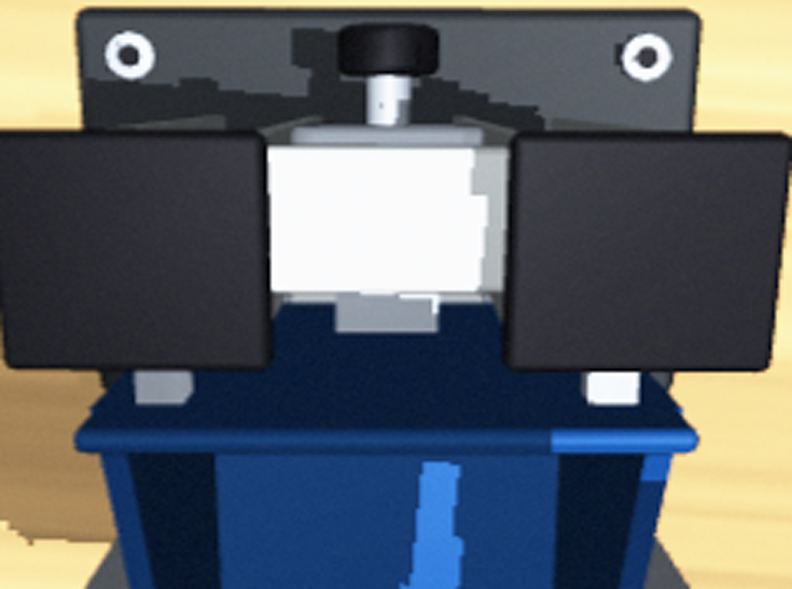

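Call:
{"method": "apply_moves", "body": {
  "motion": [
    [[0,0,0],[0,0,-0.001],1],
    [[0,0,0],[0,0,-0.002],1],
    [[0,0,0],[0,0,-0.003],1],
    [[0,0,0],[0,0,-0.004],1],
    [[0,0,0],[0,0,-0.005],1],
    [[0,0,0],[0,0,-0.005],1],
    [[0,0,0],[0,0,-0.005],1]
  ]
}}

```text
time: 10.5
eef_pos: [0.5338, 0.0186, 0.2479]
eef_rot: [2.173, 0.087, -2.189]
contact_force: [0.9, -0.1, -2.3]
width: 0.0619
```

Call:
{"method": "apply_moves", "body": {
  "motion": [
    [[0,0,0],[0,0,-0.0005],1],
    [[0,0,0],[0,0,-0.001],1],
    [[0,0,0],[0,0,-0.0015],1],
    [[0,0,0],[0,0,-0.0015],1],
    [[0,0,0],[0,0,-0.0015],1]
  ]
}}

```text
time: 11.0
eef_pos: [0.5349, 0.0187, 0.2479]
eef_rot: [2.172, 0.087, -2.189]
contact_force: [-2.2, -0.9, -0.8]
width: 0.0618
```

```bash
python3 -c "
from h import *
st(); snap('wrist','w9');st(); 
p=load('w9')['p'][:,:,::-1]; cv2.imwrite('pics/c12.png',cv2.resize(p[110:300,200:440],None,fx=3.3,fy=3.1,interpolation=cv2.INTER_CUBIC))
"; sed -i 's/(v<215)/(v<240)/' meas.py; python3 meas.py w9
```

```text
t 11.00 p [0.5349 0.0187 0.2479] yaw 0.0797 tx [-0.008  -0.0002 -1.    ] F [-2.2355 -0.8864 -0.8187] T [ 0.0128  0.3368 -0.0876] w 0.0618
t 11.05 p [0.5349 0.0187 0.2479] yaw 0.0798 tx [-0.008  -0.0002 -1.    ] F [-3.593  -0.689  -1.3207] T [-0.0063  0.381  -0.0652] w 0.0622
caps z 0.29925132414449984 [((594.177001953125, 46.377681732177734), (21.32240104675293, 25.8532772064209), 4.382329940795898), ((597.835205078125, -1.3254528045654297), (21.205337524414062, 26.12113380432129), 4.114386558532715)]
rack yaw 0.07998097439449929 centres yaw 0.07653704972578972
edges y [ 0.0113 -0.014  -0.0363 -0.0616] mid outer -0.02516036018446103 mid inner -0.025123850938789105 front x 0.5860700834317232
shelf top z 0.29820188009270543 ((590.6941528320312, 22.229022979736328), (22.175355911254883, 61.22727966308594), 4.996552467346191) yaw 0.0872062918038375
shelf top centre in rack: x 0.5905818414461412 y -0.025035978244710815
=> dx plate-centre to cap front 0.0045  dy (shelf-rack) 0.0001  dz backtop-cap -0.0010 (z_rel 0.0150) dyaw 0.0072
```

View pics/c12.png

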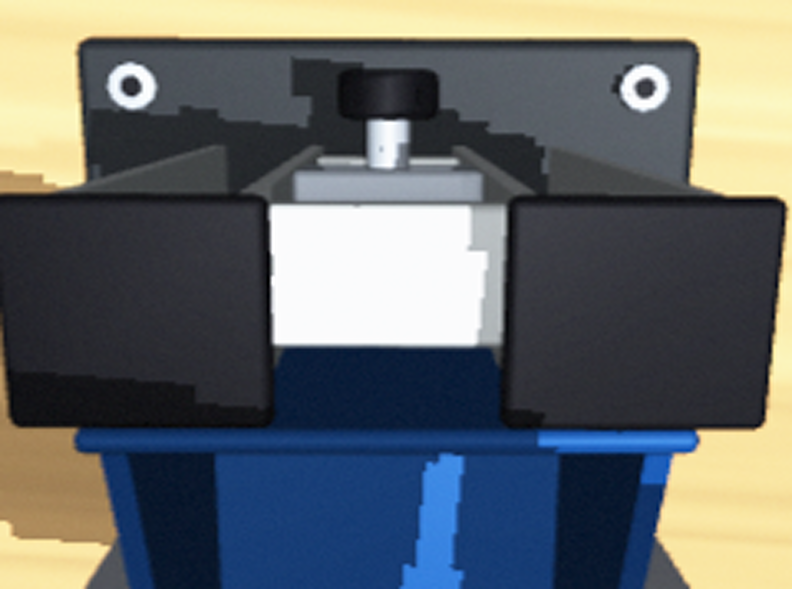

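Call:
{"method": "apply_moves", "body": {
  "motion": [
    [[0,0,0],[0,0,0.0008],1],
    [[0,0,0],[0,0,0.0008],1],
    [[0,0,0],[0.001,0,0.0008],1],
    [[0,0,0],[0.002,0,0.0008],1],
    [[0,0,0],[0.003,0,0.0008],1],
    [[0,0,0],[0.004,0,0.0008],1],
    [[0,0,0],[0.005,0,0.0008],1],
    [[0,0,0],[0.005,0,0.0008],1]
  ]
}}

```text
time: 11.85
eef_pos: [0.5344, 0.0187, 0.2427]
eef_rot: [2.173, 0.087, -2.189]
contact_force: [0.6, -0.4, -2.0]
width: 0.0618
```

```bash
python3 -c "
from h import *
st()"
```

```text
t 11.85 p [0.5344 0.0187 0.2427] yaw 0.0798 tx [-0.0072 -0.0001 -1.    ] F [ 0.6485 -0.3584 -2.0218] T [0.0408 0.0594 0.0157] w 0.0618
```

Call:
{"method": "apply_moves", "body": {
  "motion": [
    [[0,0,0],[0.001,0,0],1],
    [[0,0,0],[0.002,0,0],1],
    [[0,0,0],[0.003,0,0],1],
    [[0,0,0],[0.004,0,0],1],
    [[0,0,0],[0.004,0,0],1],
    [[0,0,0],[0.004,0,0],1]
  ],
  "newtons": 55
}}

```text
time: 12.45
eef_pos: [0.5344, 0.0186, 0.2392]
eef_rot: [2.173, 0.087, -2.188]
contact_force: [-0.2, -0.5, -0.1]
width: 0.0616
```

Call:
{"method": "apply_moves", "body": {
  "motion": [
    [[0,0,0],[0.0005,0,0],1],
    [[0,0,0],[0.001,0,0],1],
    [[0,0,0],[0.001,0,0],1]
  ]
}}

```text
time: 12.75
eef_pos: [0.5345, 0.0187, 0.2389]
eef_rot: [2.174, 0.087, -2.187]
contact_force: [-2.6, 0.3, 4.0]
width: 0.0616
```

Call:
{"method": "apply_moves", "body": {
  "motion": [
    [[0,0,0],[0.0005,0,0],1],
    [[0,0,0],[0.001,0,0],1],
    [[0,0,0],[0.001,0,0],1]
  ]
}}

```text
time: 13.05
eef_pos: [0.5345, 0.0186, 0.2385]
eef_rot: [2.175, 0.087, -2.186]
contact_force: [-3.8, 0.4, 5.5]
width: 0.0619
```

```bash
python3 -c "
from h import *
st()"
```

```text
t 13.05 p [0.5345 0.0186 0.2385] yaw 0.0797 tx [-0.0052 -0.0004 -1.    ] F [-3.7914  0.4074  5.4617] T [ 0.0439  0.3373 -0.0286] w 0.0619
```

Call:
{"method": "apply_moves", "body": {
  "motion": [
    [[0,0,0],[0.0005,0,0],1],
    [[0,0,0],[0.001,0,0],1],
    [[0,0,0],[0.0015,0,0],1],
    [[0,0,0],[0.0015,0,0],1]
  ]
}}

```text
time: 13.45
eef_pos: [0.5345, 0.0186, 0.2375]
eef_rot: [2.176, 0.087, -2.186]
contact_force: [-4.2, 0.0, 7.7]
width: 0.0616
```

Call:
{"method": "apply_moves", "body": {
  "motion": [
    [[0,0,0],[0.0005,0,0],1],
    [[0,0,0],[0.001,0,0],1],
    [[0,0,0],[0.001,0,0],1]
  ]
}}

```text
time: 13.75
eef_pos: [0.5345, 0.0186, 0.2369]
eef_rot: [2.176, 0.087, -2.185]
contact_force: [-4.8, -0.2, 9.4]
width: 0.0615
```

```bash
python3 -c "
from h import *
st()"
```

```text
t 13.75 p [0.5345 0.0186 0.2369] yaw 0.0797 tx [-0.0041 -0.0005 -1.    ] F [-4.766  -0.1838  9.4272] T [ 0.0287  0.4686 -0.0622] w 0.0615
```

Call:
{"method": "apply_moves", "body": {
  "motion": [
    [[0,0,0],[0.0005,0,0],1],
    [[0,0,0],[0.001,0,0],1],
    [[0,0,0],[0.0015,0,0],1],
    [[0,0,0],[0.0015,0,0],1]
  ]
}}

```text
time: 14.15
eef_pos: [0.5345, 0.0186, 0.2359]
eef_rot: [2.177, 0.086, -2.184]
contact_force: [-6.4, 0.3, 9.8]
width: 0.0615
```

Call:
{"method": "apply_moves", "body": {
  "motion": [
    [[0,0,0],[0.0005,0,0],1],
    [[0,0,0],[0.001,0,0],1],
    [[0,0,0],[0.001,0,0],1]
  ]
}}

```text
time: 14.45
eef_pos: [0.5346, 0.0185, 0.2352]
eef_rot: [2.177, 0.086, -2.184]
contact_force: [-6.4, -0.0, 10.7]
width: 0.0619
```

```bash
python3 -c "
from h import *
st()"
```

```text
t 14.45 p [0.5346 0.0185 0.2352] yaw 0.0796 tx [-0.0032 -0.0007 -1.    ] F [-6.3833 -0.0297 10.7004] T [ 0.0572  0.4814 -0.0118] w 0.0619
```

Call:
{"method": "apply_moves", "body": {
  "motion": [
    [[0,0,0],[0.0005,0,0],1],
    [[0,0,0],[0.001,0,0],1],
    [[0,0,0],[0.001,0,0],1]
  ]
}}

```text
time: 14.75
eef_pos: [0.5348, 0.0186, 0.2328]
eef_rot: [2.176, 0.087, -2.185]
contact_force: [0.4, 0.2, -2.1]
width: 0.0615
```

Call:
{"method": "apply_moves", "body": {
  "motion": [
    [[0,0,0],[0.0005,0,0],1],
    [[0,0,0],[0.001,0,0],1],
    [[0,0,0],[0.001,0,0],1]
  ]
}}

```text
time: 15.05
eef_pos: [0.535, 0.0186, 0.2321]
eef_rot: [2.177, 0.087, -2.184]
contact_force: [-3.7, -0.1, 8.2]
width: 0.0615
```

```bash
python3 -c "
from h import *
st()"
```

```text
t 15.05 p [0.535  0.0186 0.2321] yaw 0.0798 tx [-0.0033 -0.0004 -1.    ] F [-3.6946 -0.1055  8.2058] T [0.1073 0.1302 0.0051] w 0.0615
```

Call:
{"method": "apply_moves", "body": {
  "motion": [
    [[0,0,0],[-0.0012,0,0],1],
    [[0,0,0],[-0.0012,0,0],1],
    [[0,0,0],[-0.0012,0,0],1]
  ]
}}

```text
time: 15.35
eef_pos: [0.5349, 0.0186, 0.2322]
eef_rot: [2.175, 0.087, -2.186]
contact_force: [-2.6, -0.2, 6.8]
width: 0.0619
```

```bash
python3 -c "
from h import *
st(); snap('wrist','w10'); snap('scene','s10');
z=load('w10'); p=z['p'][:,:,::-1]; cv2.imwrite('pics/c13.png',cv2.resize(p[110:300,200:440],None,fx=3.3,fy=3.1,interpolation=cv2.INTER_CUBIC))
p=load('s10')['p'][:,:,::-1]; cv2.imwrite('pics/c14.png',cv2.resize(p[200:360,300:460],None,fx=3.7,fy=3.7,interpolation=cv2.INTER_CUBIC))
print('floor',plane(z,(280,358),(262,345)))
"
```

```text
t 15.35 p [0.5349 0.0186 0.2322] yaw 0.0798 tx [-0.0048 -0.0003 -1.    ] F [-2.5551 -0.158   6.764 ] T [0.0284 0.0103 0.0152] w 0.0619
floor (array([0.5285, 0.0162, 0.2119]), array([-0.0044,  0.0009,  1.    ]), np.float64(0.0005662029494778442), 6378)
```

View pics/c13.png

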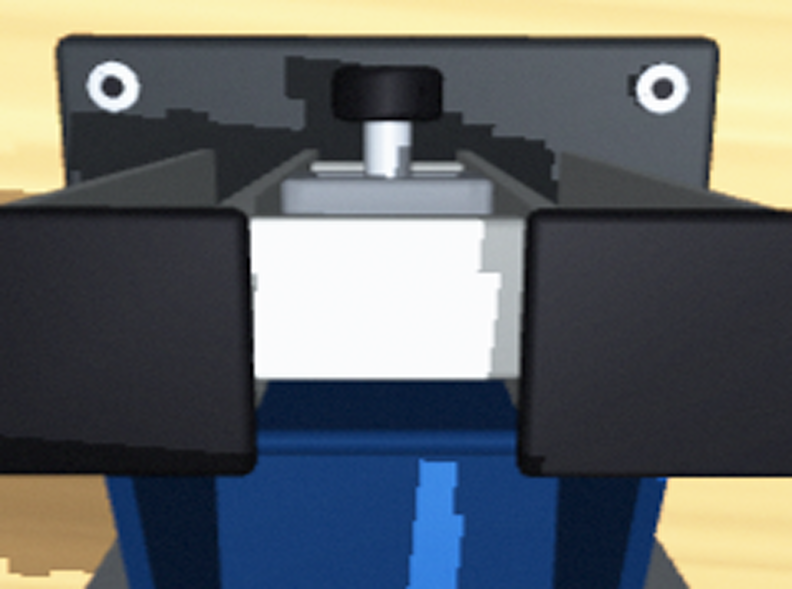

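View pics/c14.png

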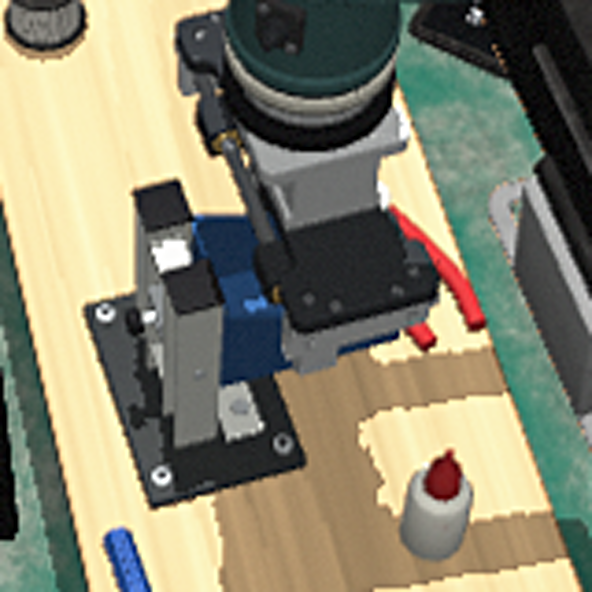

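Call:
{"method": "apply_moves", "body": {
  "motion": [
    [[0,0,0],[-0.001,0,0],1],
    [[0,0,0],[-0.0018,0,0],1],
    [[0,0,0],[-0.0018,0,0],1],
    [[0,0,0],[-0.0018,0,0],1]
  ]
}}

```text
time: 15.85
eef_pos: [0.5347, 0.0186, 0.2325]
eef_rot: [2.173, 0.087, -2.188]
contact_force: [0.9, 0.3, 1.2]
width: 0.0618
```

```bash
python3 -c "
from h import *
st()"
```

```text
t 15.85 p [0.5347 0.0186 0.2325] yaw 0.0798 tx [-0.0069 -0.0002 -1.    ] F [0.9331 0.3053 1.1636] T [-0.0674 -0.2575 -0.0948] w 0.0618
```

Call:
{"method": "apply_moves", "body": {
  "motion": [
    [[0,0,0],[0,0,0],0.2],
    [[0,0,0],[0,0,0],-0.3],
    [[0,0,0],[0,0,0],-1],
    [[0,0,0],[0,0,0],-1],
    [[0,0,0],[0,0,0],-1],
    [[0,0,0],[0,0,0],-1],
    [[0,0,0],[0,0,0],-1]
  ],
  "newtons": 15
}}

```text
time: 16.55
eef_pos: [0.5343, 0.0187, 0.2328]
eef_rot: [2.173, 0.087, -2.189]
contact_force: [-1.2, -0.3, 0.7]
width: 0.0936
```

Call:
{"method": "apply_moves", "body": {
  "motion": [
    [[0,0,0],[-0.02,0,0],-1],
    [[0,0,0],[-0.05,0,0],-1],
    [[0,0,0],[-0.1,0,0],-1],
    [[0,0,0],[-0.14,0,0],-1],
    [[0,0,0],[-0.14,0,0],-1],
    [[0,0,0],[-0.14,0,0],-1],
    [[0,0,0],[-0.14,0,0],-1]
  ]
}}

```text
time: 17.25
eef_pos: [0.535, 0.0187, 0.371]
eef_rot: [2.17, 0.088, -2.192]
contact_force: [0.0, -0.3, 0.6]
width: 0.0941
```

```bash
python3 -c "
from h import *
st(); snap('wrist','w11'); snap('scene','s11');
p=load('s11')['p'][:,:,::-1]; cv2.imwrite('pics/c15.png',cv2.resize(p[220:360,310:450],None,fx=4.2,fy=4.2,interpolation=cv2.INTER_CUBIC))
rel([.4891,.1281,.33],.0798)
"
```

```text
t 17.25 p [0.535  0.0187 0.371 ] yaw 0.0798 tx [-0.0102  0.0001 -0.9999] F [ 0.0091 -0.283   0.6092] T [-0.0209 -0.0131  0.0229] w 0.0941
turn [0.     0.0113 0.0011] shift [ 0.0411 -0.1127  0.0365]
```

View pics/w11.png

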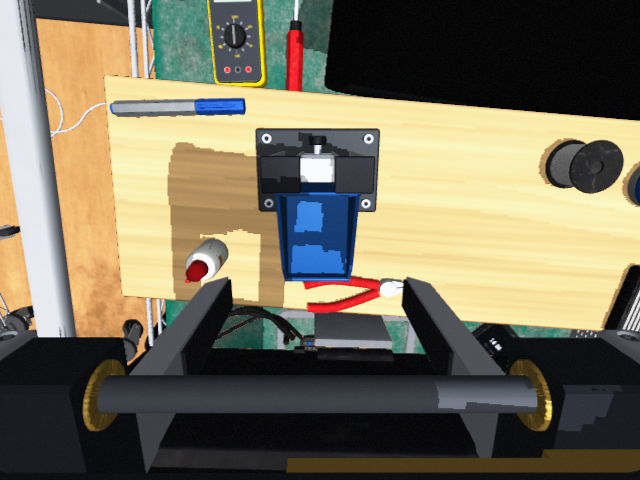

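View pics/c15.png

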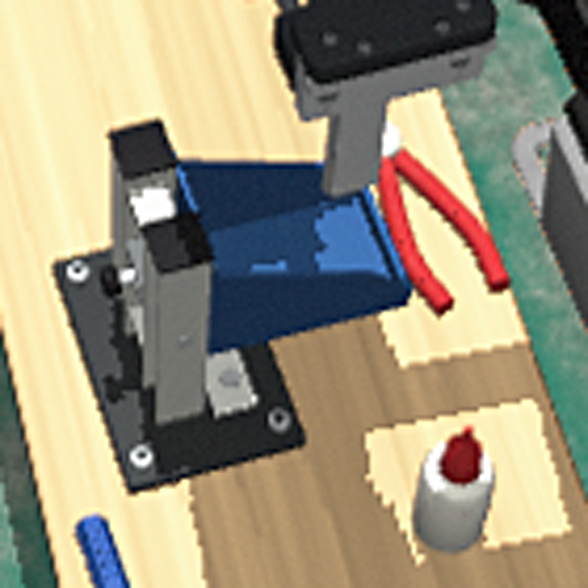

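Call:
{"method": "apply_moves", "body": {
  "motion": [
    [[0,0.004,0],[0,-0.04,0.01],-1],
    [[0,0.008,0],[0,-0.08,0.025],-1],
    [[0,0.008,0.001],[0,-0.113,0.0365],-1],
    [[0,0.008,0.001],[0.02,-0.113,0.0365],-1],
    [[0,0.008,0.001],[0.041,-0.113,0.0365],-1],
    [[0,0.008,0.001],[0.041,-0.113,0.0365],-1],
    [[0,0.008,0.001],[0.041,-0.113,0.0365],-1],
    [[0,0.008,0.001],[0.041,-0.113,0.0365],-1]
  ]
}}

```text
time: 18.15
eef_pos: [0.49, 0.1282, 0.3329]
eef_rot: [2.183, 0.086, -2.179]
contact_force: [0.7, 0.7, 0.0]
width: 0.094
```

```bash
python3 - <<'E'
from h import *
st(); snap('wrist','w12'); st()
z=load('w11'); print('floor',plane(z,(298,342),(208,265)))
hsv=cv2.cvtColor(z['p'],cv2.COLOR_RGB2HSV)
P=np.array([pt(z,u,v) for u in range(265,370) for v in range(185,285) if 100<hsv[v,u,0]<130 and hsv[v,u,1]>100])
Q=P[(P[:,2]>.205)&(P[:,2]<.30)&(P[:,0]>.45)]
print(cv2.minAreaRect((Q[:,:2]*1000).astype(np.float32)),Q[:,2].max())
T=Q[Q[:,2]>.278]; print('top',len(T),T[:,2].mean(),cv2.minAreaRect((T[:,:2]*1000).astype(np.float32)))
E
```

```text
t 18.15 p [0.49   0.1282 0.3329] yaw 0.0793 tx [ 0.0018 -0.0003 -1.    ] F [0.6731 0.6757 0.041 ] T [-0.056   0.0053  0.026 ] w 0.0940
t 18.20 p [0.4901 0.1282 0.3333] yaw 0.0792 tx [ 0.0026 -0.0002 -1.    ] F [-0.6049  0.2918  0.6575] T [ 0.0193  0.0533 -0.0291] w 0.0942
floor (array([0.5295, 0.0149, 0.2115]), array([-0.0822,  0.9966, -0.0099]), np.float64(0.011953819851610929), 2508)
((538.0020751953125, 18.061481475830078), (99.68328094482422, 61.925018310546875), 4.7808356285095215) 0.29915526989298513
top 341 0.28309432122135453 ((583.1555786132812, 21.820682525634766), (9.12944221496582, 61.32919692993164), 4.616783142089844)
```

View pics/w12.png

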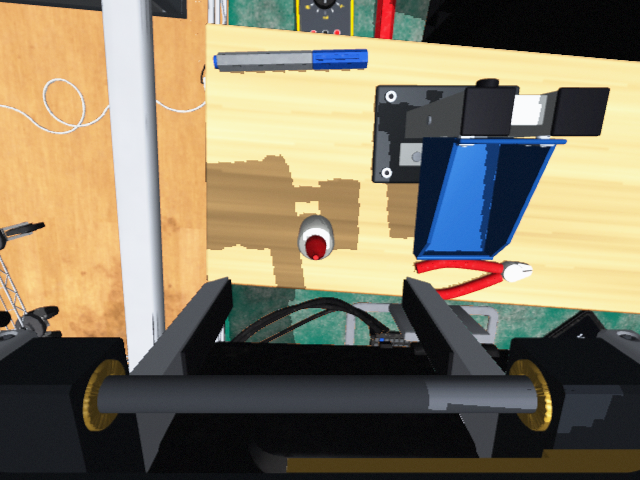

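```bash
python3 - <<'E'
from h import *
z=load('w12')
P=np.array([pt(z,u,v) for u in range(290,345) for v in range(205,270)])
from scipy.optimize import least_squares
for a,b in((.172,.19),(.19,.208),(.175,.208)):
    Q=P[(P[:,2]>a)&(P[:,2]<b)]
    r=least_squares(lambda x:np.hypot(Q[:,0]-x[0],Q[:,1]-x[1])-.016,[.489,.128],loss='soft_l1',f_scale=.001); print('side',len(Q),r.x,abs(r.fun).mean())
for a,b in((.2095,.214),(.225,.24),(.24,.25)):
    Q=P[(P[:,2]>a)&(P[:,2]<b)]; print('bot',len(Q),Q.mean(0),cv2.minEnclosingCircle((Q[:,:2]*1000).astype(np.float32)))
rel([.4891,.1281,.2135],.0798)
E
```

```text
side 126 [0.4887 0.1285] 9.268136291217795e-05
side 351 [0.4883 0.1284] 0.0008861953390845222
side 453 [0.4884 0.1284] 0.0007304175148196243
bot 170 [0.4938 0.1282 0.2105] ((489.51947021484375, 128.36251831054688), 14.071854591369629)
bot 273 [0.491  0.1287 0.2306] ((488.923583984375, 128.4394073486328), 8.085972785949707)
bot 34 [0.4894 0.1285 0.2437] ((489.08148193359375, 128.4128875732422), 2.304541826248169)
turn [-0.0006 -0.0026 -0.0004] shift [ 0.1198 -0.0001  0.0013]
```

Call:
{"method": "apply_moves", "body": {
  "motion": [
    [[0,0,0],[0.04,0,0.001],-1],
    [[0,0,0],[0.08,0,0.001],-1],
    [[0,-0.002,0],[0.11,-0.0005,0.001],-1],
    [[0,-0.002,0],[0.12,-0.0005,0.001],-1],
    [[0,-0.002,0],[0.12,-0.0005,0.001],-1],
    [[0,-0.002,0],[0.12,-0.0005,0.001],-1]
  ],
  "newtons": 12
}}

```text
time: 18.8
eef_pos: [0.4899, 0.1288, 0.2144]
eef_rot: [2.183, 0.086, -2.178]
contact_force: [0.5, 0.4, 0.7]
width: 0.094
```

Call:
{"method": "apply_moves", "body": {
  "motion": [
    [[0,0,0],[0,0,0],-0.5],
    [[0,0,0],[0,0,0],0.0],
    [[0,0,0],[0,0,0],0.2],
    [[0,0,0],[0,0,0],0.3],
    [[0,0,0],[0,0,0],0.4],
    [[0,0,0],[0,0,0],0.5],
    [[0,0,0],[0,0,0],0.7],
    [[0,0,0],[0,0,0],1],
    [[0,0,0],[0,0,0],1],
    [[0,0,0],[0,0,0],1]
  ],
  "newtons": 12
}}

```text
time: 19.8
eef_pos: [0.4887, 0.1288, 0.2122]
eef_rot: [2.179, 0.087, -2.182]
contact_force: [-0.4, 0.0, 1.0]
width: 0.0312
```

```bash
python3 - <<'E'
from h import *
st(); snap('wrist','w13')
E
```

```text
t 19.80 p [0.4887 0.1288 0.2122] yaw 0.0799 tx [-0.0011 -0.0006 -1.    ] F [-0.4207  0.0472  0.9521] T [0.0565 0.0361 0.0362] w 0.0312
```

View pics/w13.png

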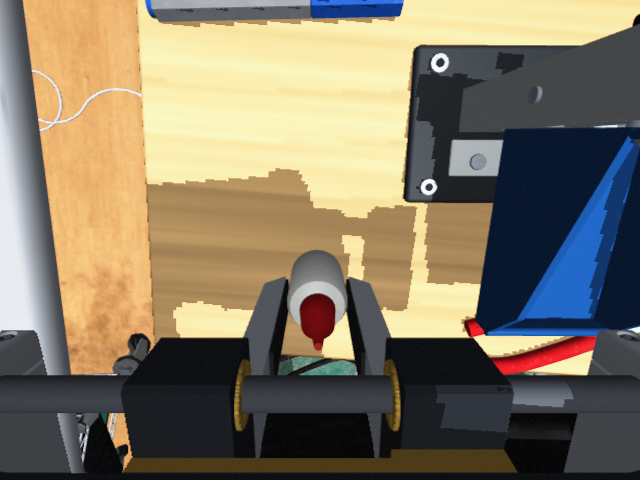

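Call:
{"method": "apply_moves", "body": {
  "motion": [
    [[0,0,0],[0,0,0],0.2],
    [[0,0,0],[0,0,0],0.2],
    [[0,0,0],[-0.0025,0,0],0.2],
    [[0,0,0],[-0.0025,0,0],0.2],
    [[0,0,0],[-0.0025,0,0],0.3],
    [[0,0,0],[-0.0025,0,0],0.4],
    [[0,0,0],[-0.0025,0,0],0.6],
    [[0,0,0],[-0.0025,0,0],1],
    [[0,0,0],[-0.0025,0,0],1],
    [[0,0,0],[-0.0025,0,0],1]
  ],
  "newtons": 12
}}

```text
time: 20.85
eef_pos: [0.4888, 0.1288, 0.2148]
eef_rot: [2.179, 0.087, -2.181]
contact_force: [-0.7, 0.3, 1.3]
width: 0.0311
```

```bash
python3 - <<'E'
from h import *
st()
xh=np.array([np.cos(.078),np.sin(.078)]); t=np.array([.538,.0182])-.007*xh; print(t)
rel([*t,.33],.0798);rel([*t,.268],.0798)
E
```

```text
t 20.85 p [0.4888 0.1288 0.2148] yaw 0.0799 tx [-0.0009 -0.0005 -1.    ] F [-0.7418  0.2691  1.3039] T [ 0.0853 -0.0452 -0.0173] w 0.0311
[0.531  0.0177]
turn [ 0.0001  0.0009 -0.0004] shift [-0.1152  0.1142 -0.0331]
turn [ 0.0001  0.0009 -0.0004] shift [-0.0532  0.1142 -0.0332]
```

Call:
{"method": "apply_moves", "body": {
  "motion": [
    [[0,0,0],[-0.02,0,0],1],
    [[0,0,0],[-0.06,0,0],1],
    [[0,0,0],[-0.1,0,0],1],
    [[0,0,0],[-0.12,0,0],1],
    [[0,0,0],[-0.12,0.03,-0.009],1],
    [[0,0,0],[-0.12,0.06,-0.018],1],
    [[0,0,0],[-0.12,0.09,-0.027],1],
    [[0,0,0],[-0.12,0.114,-0.033],1],
    [[0,0,0],[-0.12,0.114,-0.033],1],
    [[0,0,0],[-0.12,0.114,-0.033],1],
    [[0,0,0],[-0.12,0.114,-0.033],1]
  ]
}}

```text
time: 21.95
eef_pos: [0.5306, 0.0187, 0.3347]
eef_rot: [2.179, 0.088, -2.182]
contact_force: [0.9, 0.2, -0.2]
width: 0.0309
```

```bash
python3 - <<'E'
from h import *
st(); snap('wrist','w14')
t=[.531,.0177]
rel([*t,.268],.0798)
E
```

```text
t 21.95 p [0.5306 0.0187 0.3347] yaw 0.0808 tx [-0.0013 -0.0002 -1.    ] F [ 0.8581  0.2189 -0.2453] T [0.0019 0.022  0.0073] w 0.0309
turn [ 0.0014  0.001  -0.0002] shift [ 0.0669  0.0011 -0.0004]
```

View pics/w14.png

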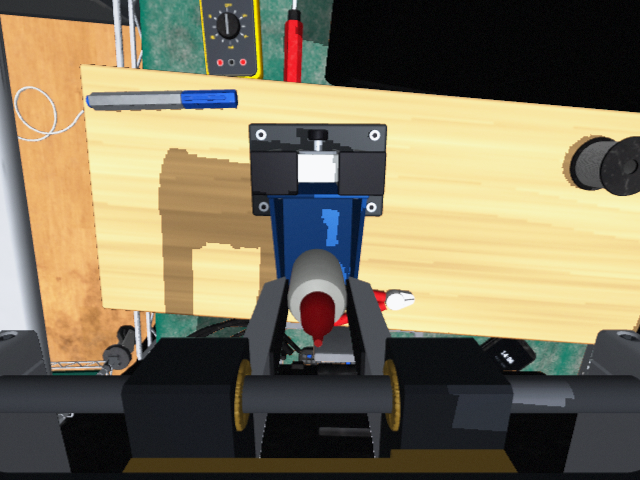

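Call:
{"method": "apply_moves", "body": {
  "motion": [
    [[0,0,0],[0.02,0.0008,0],1],
    [[0,0,0],[0.04,0.0008,0],1],
    [[0,0,0],[0.055,0.0008,0],1],
    [[0,0,0],[0.062,0.0008,0],1],
    [[0,0,0],[0.063,0.0008,0],1],
    [[0,0,0],[0.063,0.0008,0],1],
    [[0,0,0],[0.063,0.0008,0],1]
  ]
}}

```text
time: 22.7
eef_pos: [0.5313, 0.0172, 0.273]
eef_rot: [2.181, 0.086, -2.179]
contact_force: [0.2, 0.6, -0.7]
width: 0.0312
```

```bash
python3 - <<'E'
from h import *
st()
E
```

```text
t 22.70 p [0.5313 0.0172 0.273 ] yaw 0.0801 tx [ 0.0012 -0.0008 -1.    ] F [ 0.1516  0.6408 -0.682 ] T [-0.0024  0.0064 -0.0264] w 0.0312
```

Call:
{"method": "apply_moves", "body": {
  "motion": [
    [[0,0,0],[0.001,0,0],1],
    [[0,0,0],[0.002,0,0],1],
    [[0,0,0],[0.003,0,0],1],
    [[0,0,0],[0.003,0,0],1],
    [[0,0,0],[0.003,0,0],1]
  ]
}}

```text
time: 23.2
eef_pos: [0.5309, 0.0169, 0.2686]
eef_rot: [2.179, 0.086, -2.182]
contact_force: [0.4, -0.2, -0.4]
width: 0.0312
```

Call:
{"method": "apply_moves", "body": {
  "motion": [
    [[0,0,0],[0.0005,0,0],1],
    [[0,0,0],[0.001,0,0],1],
    [[0,0,0],[0.001,0,0],1]
  ]
}}

```text
time: 23.5
eef_pos: [0.5308, 0.017, 0.2676]
eef_rot: [2.179, 0.086, -2.182]
contact_force: [-1.4, -0.1, -0.1]
width: 0.0311
```

```bash
python3 - <<'E'
from h import *
st()
E
```

```text
t 23.50 p [0.5308 0.017  0.2676] yaw 0.0798 tx [-0.0012 -0.0006 -1.    ] F [-1.3748 -0.0861 -0.1255] T [ 0.0083 -0.0022 -0.0048] w 0.0311
```

Call:
{"method": "apply_moves", "body": {
  "motion": [
    [[0,0,0],[0.0004,0,0],1],
    [[0,0,0],[0.0008,0,0],1],
    [[0,0,0],[0.0008,0,0],1]
  ]
}}

```text
time: 23.8
eef_pos: [0.5309, 0.017, 0.267]
eef_rot: [2.179, 0.086, -2.181]
contact_force: [-0.3, -0.2, 0.1]
width: 0.0311
```

```bash
python3 - <<'E'
from h import *
st(); snap('scene','s15'); st()
p=load('s15')['p'][:,:,::-1]; cv2.imwrite('pics/c16.png',cv2.resize(p[200:360,300:460],None,fx=3.7,fy=3.7,interpolation=cv2.INTER_CUBIC))
E
```

```text
t 23.80 p [0.5309 0.017  0.267 ] yaw 0.0798 tx [-0.0009 -0.0006 -1.    ] F [-0.2511 -0.1788  0.1346] T [ 0.0621 -0.022  -0.0098] w 0.0311
t 23.85 p [0.5309 0.017  0.267 ] yaw 0.0798 tx [-0.0009 -0.0006 -1.    ] F [ 0.0529 -0.156  -0.5953] T [0.027  0.0559 0.034 ] w 0.0310
```

View pics/c16.png

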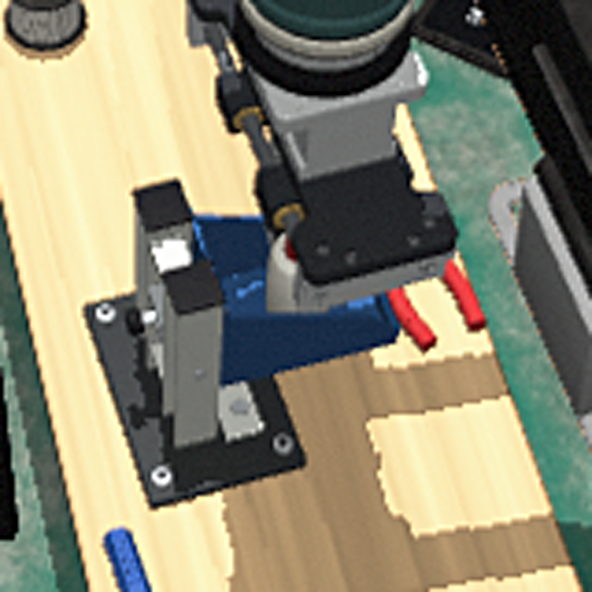

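Call:
{"method": "apply_moves", "body": {
  "motion": [
    [[0,0,0],[0.0004,0,0],1],
    [[0,0,0],[0.0008,0,0],1],
    [[0,0,0],[0.0008,0,0],1],
    [[0,0,0],[0.0008,0,0],1]
  ]
}}

```text
time: 24.25
eef_pos: [0.5309, 0.017, 0.2664]
eef_rot: [2.18, 0.086, -2.181]
contact_force: [0.1, 0.9, 0.8]
width: 0.0311
```

```bash
python3 - <<'E'
from h import *
st()
E
```

```text
t 24.25 p [0.5309 0.017  0.2664] yaw 0.0798 tx [-0.0005 -0.0006 -1.    ] F [0.0553 0.9182 0.7966] T [ 0.0342  0.0722 -0.0201] w 0.0311
```

Call:
{"method": "apply_moves", "body": {
  "motion": [
    [[0,0,0],[0,0,0],0.3],
    [[0,0,0],[0,0,0],0.25],
    [[0,0,0],[0,0,0],0.1],
    [[0,0,0],[0,0,0],-0.1],
    [[0,0,0],[0,0,0],-0.2],
    [[0,0,0],[0,0,0],-0.2]
  ]
}}

```text
time: 24.85
eef_pos: [0.5306, 0.018, 0.2668]
eef_rot: [2.18, 0.09, -2.181]
contact_force: [-2.2, 5.4, 5.5]
width: 0.0375
```

Call:
{"method": "apply_moves", "body": {
  "motion": [
    [[0,0,0],[-0.01,0,0],-0.2],
    [[0,0,0],[-0.03,0,0],-0.2],
    [[0,0,0],[-0.06,0,0],-0.2],
    [[0,0,0],[-0.1,0,0],-0.2],
    [[0,0,0],[-0.14,0,0],-0.2],
    [[0,0,0],[-0.14,0,0],-0.2],
    [[0,0,0],[-0.14,0,0],-0.2]
  ]
}}

```text
time: 25.55
eef_pos: [0.5316, 0.0162, 0.407]
eef_rot: [2.182, 0.083, -2.179]
contact_force: [0.0, -0.2, -0.6]
width: 0.0564
```

```bash
python3 - <<'E'
from h import *
st(); snap('scene','s16'); snap('wrist','w16'); st()
p=load('s16')['p'][:,:,::-1]; cv2.imwrite('pics/c17.png',cv2.resize(p[200:360,300:460],None,fx=3.7,fy=3.7,interpolation=cv2.INTER_CUBIC))
z=load('w16')
P=np.array([pt(z,u,v) for u in range(240,400) for v in range(180,300)])
for a,b in((.2615,.268),(.275,.29),(.292,.31)):
    Q=P[(P[:,2]>a)&(P[:,2]<b)&(P[:,0]<.575)&(abs(P[:,1]-.018)<.024)&(P[:,0]>.5)]; print(len(Q),Q.mean(0) if len(Q) else '',cv2.minEnclosingCircle((Q[:,:2]*1000).astype(np.float32)) if len(Q) else '')
T=P[(P[:,2]>.279)&(P[:,2]<.288)&(P[:,0]>.57)]; print('top',len(T),T[:,2].mean())
E
```

```text
t 25.55 p [0.5316 0.0162 0.407 ] yaw 0.0784 tx [ 0.0016 -0.0023 -1.    ] F [ 0.0029 -0.1611 -0.5926] T [-0.0199  0.0016 -0.0459] w 0.0564
t 25.65 p [0.531  0.0165 0.4043] yaw 0.0788 tx [-0.0039 -0.0013 -1.    ] F [ 0.3297  0.0968 -0.1587] T [ 0.0309 -0.018   0.004 ] w 0.0565
103 [0.5351 0.0167 0.2636] ((530.7340087890625, 16.31680679321289), 12.260120391845703)
244 [0.5313 0.0166 0.2814] ((529.49365234375, 16.38589859008789), 7.987368106842041)
27 [0.529  0.0164 0.2953] ((529.07421875, 16.406076431274414), 2.078740358352661)
top 270 0.28259957160901017
```

View pics/c17.png

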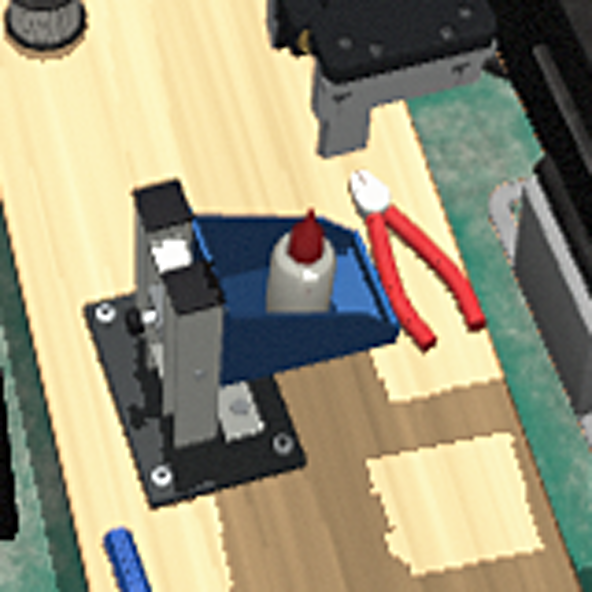

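View pics/w16.png

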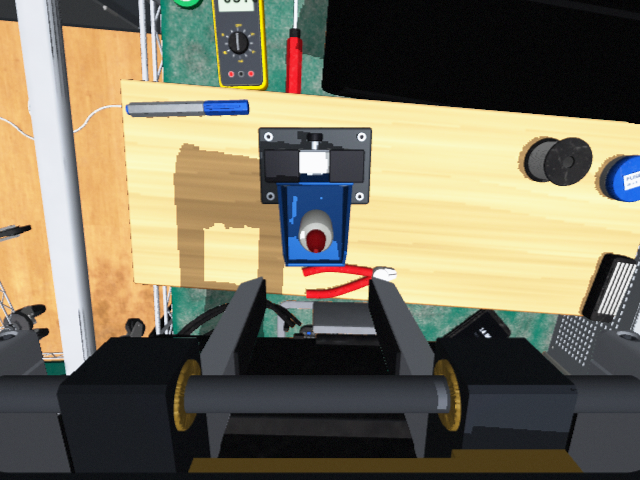

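```bash
python3 - <<'E'
from h import *
snap('wrist','w17')
for f in ('w11','w17'):
    z=load(f); H,W=z['d'].shape
    hsv=cv2.cvtColor(z['p'],cv2.COLOR_RGB2HSV)
    P=np.array([pt(z,u,v) for u in range(265,370) for v in range(180,285) if 100<hsv[v,u,0]<130 and hsv[v,u,1]>100])
    Q=P[(P[:,2]>.205)&(P[:,2]<.29)&(P[:,0]>.45)]
    T=Q[(Q[:,2]>.280)&(Q[:,2]<.287)]
    print(f,'outline',cv2.minAreaRect((Q[:,:2]*1000).astype(np.float32)),'top',T.mean(0),cv2.minAreaRect((T[:,:2]*1000).astype(np.float32)))
    F=Q[(Q[:,2]<.217)]; F=F[abs((F[:,1]-.0175)-.078*(F[:,0]-.538))<.024]
    A=np.c_[F[:,:2]-F[:,:2].mean(0),np.ones(len(F))]; print('floor',len(F),np.linalg.lstsq(A,F[:,2],rcond=None)[0])
st()
p=load('w17')['p'][:,:,::-1]; cv2.imwrite('pics/c18.png',cv2.resize(p[110:280,240:390],None,fx=4,fy=3.5,interpolation=cv2.INTER_CUBIC))
E
```

```text
w11 outline ((535.5613403320312, 17.857349395751953), (94.7847900390625, 61.925018310546875), 4.7808356285095215) top [0.5799 0.0216 0.2827] ((580.1198120117188, 21.575302124023438), (3.053274631500244, 61.329830169677734), 4.571314334869385)
floor 4072 [ 0.0204 -0.0007  0.2107]
w17 outline ((534.9990234375, 17.79195213317871), (93.83795166015625, 61.958213806152344), 4.551934719085693) top [0.58   0.0213 0.2828] ((580.2008056640625, 21.19277000427246), (2.60660982131958, 61.20261764526367), 4.620804786682129)
floor 2342 [0.0177 0.0014 0.2109]
t 25.70 p [0.5309 0.0167 0.4039] yaw 0.0791 tx [-0.0048 -0.0011 -1.    ] F [ 0.6219 -0.6196  0.2831] T [ 0.0165 -0.0327  0.0063] w 0.0565
```

View pics/c18.png

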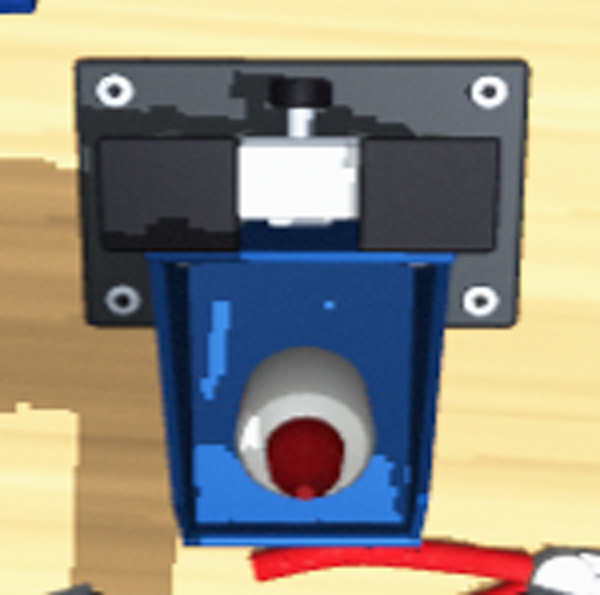

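```bash
python3 -c "
from h import *
print(env.finish_job())"
```

```text
the job is handed in; nothing more can be done
None
```

The shelf is on the top slots with the catch snapped, the flux bottle stands upright on it, and the job was handed in at about 25.7 s. No verdict was reported.

**Shelf**
- **Hooking:** I gripped it across the side walls and lined the claws up with the slots by wrist camera, to about 0.1 mm sideways. I slid it in until the back plate touched the uprights at under 4 N.
- **Pressing home:** I lowered it in steps of about 0.5 mm. The push grew to about 13 N, then dropped to nothing as it snapped, and it reached the stop at about 11 N.
- **Last check:** The back's top edge measured 0.283 m (0.284 expected), and shelf and rack yaw both measured about 0.08 rad. The shelf droops about 0.02 rad and hangs about 1.5–2 mm out, within the limits.

**Bottle:** I gripped it high, lowered it onto the shelf floor and released it. The last picture shows it upright, about 7 mm forward of shelf_mid and about 1 mm off centre.

**What did not go cleanly**
- **Wall touch:** While opening after the bottle was set down, a fingertip briefly touched a shelf wall with about 8 N. The shelf's pose, compared before and after, was unchanged.
- **Catch not seen:** The catch was out of sight in the last pictures. That it snapped out rests on the force drop and the shelf's height.
- **Bystanders:** They looked undisturbed in the final pictures, but I did not measure them.

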